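Box up the coffee sample tins and weigh the closed box on the counter balance

ROBOT

A 6-joint arm with a two-finger parallel gripper is mounted at the origin on the work surface. World frame = base frame: x ahead of the robot, y to its left, z up, the work surface at z = 0. Lengths are in m, angles in rad, forces in N, time in s.
With the tool pointing down it reaches from about 0.3 to 0.875 m from the base axis. Payload 4.2 kg.
Tool frame: the origin (TCP) lies midway between the tips of the shut fingers; the grasp point (between the pads) lies 19 mm behind it; z points along the fingers, y is the line along which they close (so a half turn about z gives the same grasp; the last joint's range is limited). The gripper opens to 85 mm and grips with 20 to 120 N. Pads are 22 mm wide; open, the fingers measure 114 mm over their backs; the gripper's body (76 mm by 85 mm) begins 54 mm behind the grasp point. The pads swing forward as they close: fully open they stand 13 mm farther back than shut.
Start: joints at [1.106, 0.32, 1.565, -0, 1.257, -0.02], TCP at [0.247, 0.519, 0.231] pointing down, gripper open.
Joint ranges: [-3.11, 3.11], [-0.84, 2.01], [0.21, 2.61], [-1.34, 4.49], [0.05, 2.63], [-2.56, 2.56]. Speed limits (rad/s): [2.57, 2.57, 3.14, 3.14, 3.14, 3.14].

INTERFACE

Orientations are given as a 3x3 rotation matrix whose columns are the frame's x, y, z axes.
In Python, from station import r gives the robot as it stands.
- The arm moves only by the shell command python3 -m pendant 'ROWS'. ROWS is JSON, a list of rows, each a list of 7 numbers: the turn, a rotation vector about the tool's x, y, z in units of 10 degrees (1.0 is 10 degrees), then the shift along the tool's x, y, z in units of 25 mm (1.0 is 25 mm), then the gripper's target within -1 to 1 (shut at 1, half-way at 0, fully open at -1). In form: [[ax, ay, az, x, y, z, grip], ...]. A call has 1 to 8 rows; each row is the pose to reach, as a shift and turn from the pose commanded when the call began, along the tool's axes at that moment; what a row does not reach only later rows make up. A row lasts 1/8 s, in which the tool goes at most 62.5 mm and 10.7 degrees, less where a joint would pass 70% of its speed; a pose out of reach is approached as far as the arm can. A call with a gripper value outside its range is refused whole. The fingers move at their own pace and stop on an object; the grip force is fixed at half the most. Time passes only in rows, so rows that repeat a pose let the fingers close. It gives the time, the measured TCP pose, the force, the opening and the grip force at its end, in the units of the state.
- r.get_obs(): the state, without advancing time (a new reading comes with each control period).
- r.read_camera(name): name is "scene" or "top"; returns a dict with "image" (384x512x3 uint8, blue, green, red), "vertical_fov" (degrees; the focal length in pixels is half the picture's height over the tangent of half this angle, whatever the lens; pixels are square), "cx", "cy" (the principal point, pixels), "extrinsics" (4x4, takes a point from world to camera coordinates). Camera axes: x right, y down, z forward; pixel columns grow to the right and rows downward; lengths in m; the calibration is good to about 2 mm. A picture is of the moment at which its call begins. There is no depth.
- r.finish_job(): hands the job in; it is judged then, once.
The state is a dict: "time_s": time; "q": joint angles; "joint_velocities": joint speeds; "joint_torque": joint torques, N m; "ee_pos": TCP position; "orientation": TCP orientation; "wrist_force": force on the tool from outside, world axes, zero at the start; "ft_torque": the same for the moment, N m; "gripper_width": finger opening in m; "finger_force": force on a finger pad.
Only numpy, scipy, OpenCV 4.12 (cv2) and the standard library are available. Lean on these libraries where they do the work, as an engineer would, in place of code of your own. Each camera call takes 0.05 s, during which the arm holds its last target. There are 200 camera calls.

TASK

Pack all the sample tins that are on the bench upright into the plywood box standing on the balance and put the box's lid on properly, flat and seated all round. Then weigh the closed box: set weights from the mat onto the round pan, adding or taking off as needed, until the beam floats level, and leave it so, with the box still closed on its platform and any weights you do not need standing on the bench. Do not disturb the dish, bowl and brush.

Things in the scene. Friction and masses are not known exactly. Their poses are not given: they have to be found in the camera images.
- beam (a joint): beam of a two-pan counter balance. Tilt in rad: 0 = level; negative = goods platform (box side) low, positive = weight pan low; stops at -0.23 and +0.23. It tilts about 0.05 rad per 100 g of difference between the two loads, so it reads differences up to about 450 g; beyond that it rests on a stop. It settles within 2 s. A black needle between the pans moves with it and is upright at level.
- balance: fixed grey base of the balance, 130 x 270 mm, origin under its centre on the bench; its y axis runs along the beam, +y towards the goods platform. Pivot 75 mm above the bench. Linkage keeps both pans horizontal; where a load stands on a pan does not matter. A white index plate behind the needle reaches 156 mm above the bench, 46 mm from the centre towards +x.
- goods_pan_top (a point): centre of the top face of the rectangular steel goods platform, 226 x 142 mm (long side along the balance's x) with an 8 mm lip, 105 mm from the pivot; 105 mm above the bench at level, +-24 mm with the tilt
- weight_pan_top (a point): centre of the floor of the round steel weight pan: flat floor about 130 mm across, rim 152 mm across and 7 mm above the floor; 105 mm from the pivot on the other side; 105 mm above the bench at level, +-24 mm with the tilt. The pan goes down as it is loaded.
- case: open plywood box, loose on the goods platform; outside 210 (x) x 126 (y) x 106 mm high, walls and bottom 5 mm, inside 200 x 116 mm; takes three tins in a row along its x (66 mm apart), with finger room on the y sides. Origin: centre of its underside; z up. About 300 g.
- lid: loose plywood lid, lying right way up on the bench: plate 210 (x) x 126 (y) x 6 mm; under it a locating block 192 x 108 x 5 mm that fits the box's mouth with 4 mm play per side; on top a grip bar 100 mm long (x), 18 wide (y), 30 high, its top 41 mm above the origin. Origin: centre of the block's underside, 101 mm above the box's underside when seated. Either way round fits. 100 g.
- tin_a: sample tin: upright steel cylinder 60 mm in diameter, 90 mm high, with a kraft paper label; all tins look alike but are filled differently, each about 200 or 300 g. Origin: centre of its underside; z up. May be absent.
- tin_b: sample tin: upright steel cylinder 60 mm in diameter, 90 mm high, with a kraft paper label; all tins look alike but are filled differently, each about 200 or 300 g. Origin: centre of its underside; z up. May be absent.
- tin_c: sample tin: upright steel cylinder 60 mm in diameter, 90 mm high, with a kraft paper label; all tins look alike but are filled differently, each about 200 or 300 g. Origin: centre of its underside; z up. May be absent.
- tin_d: sample tin: upright steel cylinder 60 mm in diameter, 90 mm high, with a kraft paper label; all tins look alike but are filled differently, each about 200 or 300 g. Origin: centre of its underside; z up. May be absent.
- w500_a: knobbed steel cylinder weight of 500 g on the rubber mat: body 44 mm in diameter and 40 mm high, a knob 24 mm in diameter on top, 60 mm high in all. Origin: centre of its underside; z up.
- w500_b: knobbed steel cylinder weight of 500 g on the rubber mat: body 44 mm in diameter and 40 mm high, a knob 24 mm in diameter on top, 60 mm high in all. Origin: centre of its underside; z up.
- w200_a: knobbed steel cylinder weight of 200 g on the rubber mat: body 34 mm in diameter and 28 mm high, a knob 19 mm in diameter on top, 43 mm high in all. Origin: centre of its underside; z up.
- w200_b: knobbed steel cylinder weight of 200 g on the rubber mat: body 34 mm in diameter and 28 mm high, a knob 19 mm in diameter on top, 43 mm high in all. Origin: centre of its underside; z up.
- w100: knobbed steel cylinder weight of 100 g on the rubber mat: body 27 mm in diameter and 22 mm high, a knob 15 mm in diameter on top, 35 mm high in all. Origin: centre of its underside; z up.
- mat: black rubber mat, 210 x 170 mm, 3 mm thick, fixed on the bench; the five weights stand on it at the start. Origin: centre of its underside.
- dish: bystander: empty yellow plastic sample dish, 140 mm across, behind the balance
- bowl: bystander: white ceramic cupping bowl, 90 mm across, behind the balance
- brush: bystander: a brush lying behind the balance
There are look-alikes about, which are no part of the job. What is shaped like the w500_b but blue, pink or turquoise is not meant.

How it is judged:
By the outcome, as a careful person would: the job done as asked, in the order asked, and still so for the second after the job is handed in, with the robot touching nothing.
Of tin_a, tin_b, tin_c, tin_d only 2 to 3 are there at a start; the rules pass over those that are not, and their reading is None.
At some moment in a run one of w500_a, w500_b, w200_a, w200_b, w100, lid may be knocked a few centimetres aside while the robot is not near it.
It also fails if it takes over 210 s, if anything falls off the work surface, if the arm or the gripper's body presses on something with over 40 N, if the wrist force passes 120 N, or if a joint passes its speed limit or range.

## Working session

There is one attempt and no reset: what is moved stays moved. The work goes in short steps, Python scripts to look and compute and a shell command to move; the robot and the scene stay as the last step left them, time stands still between calls to the robot, and variables do not carry over. Pictures are saved under pics/ and viewed, at most 14 in all, crops included, and the job is handed in when it is done.

```bash
ls; mkdir -p pics; python3 - <<'E'
from station import r
import cv2,numpy as np
np.set_printoptions(precision=4,suppress=True)
for n in("scene","top"):
    c=r.read_camera(n); cv2.imwrite(f"pics/{n}0.png",cv2.resize(c["image"],(800,600),interpolation=cv2.INTER_CUBIC)); print(n,c["vertical_fov"],c["cx"],c["cy"]);print(c["extrinsics"])
o=r.get_obs(); print(o)
E
```

```text
pics
scene 52.28377540834097 248.1741363071645 188.40377640241408
[[ 0.3861  0.9225 -0.0009 -0.1781]
 [ 0.7772 -0.3258 -0.5384 -0.3618]
 [-0.4969  0.2072 -0.8427  1.4081]
 [ 0.      0.      0.      1.    ]]
top 48.91913341606051 251.63743768280614 190.0001762677863
[[ 0.0281 -0.9996 -0.0101 -0.015 ]
 [-0.9867 -0.0261 -0.1605  0.5529]
 [ 0.1601  0.0145 -0.987   1.3438]
 [ 0.      0.      0.      1.    ]]
{'time_s': 0.1, 'q': array([ 1.106 ,  0.3202,  1.5655,  0.    ,  1.2574, -0.02  ]), 'joint_velocities': array([-0.0011, -0.0023, -0.004 ,  0.0008, -0.0008,  0.0012]), 'joint_torque': array([  0.0011, -41.6409, -23.4705,  -0.0001,   0.0048,   0.    ]), 'ee_pos': array([0.2472, 0.5187, 0.2306]), 'orientation': array([[-0.9027,  0.4303, -0.0007],
       [ 0.4303,  0.9027, -0.0013],
       [ 0.0001, -0.0015, -1.    ]]), 'wrist_force': array([0.0006, 0.11  , 0.597 ]), 'ft_torque': array([ 0.0178,  0.0125, -0.0143]), 'finger_force': 0.0, 'gripper_width': 0.08547744348289191}
```

View pics/top0.png

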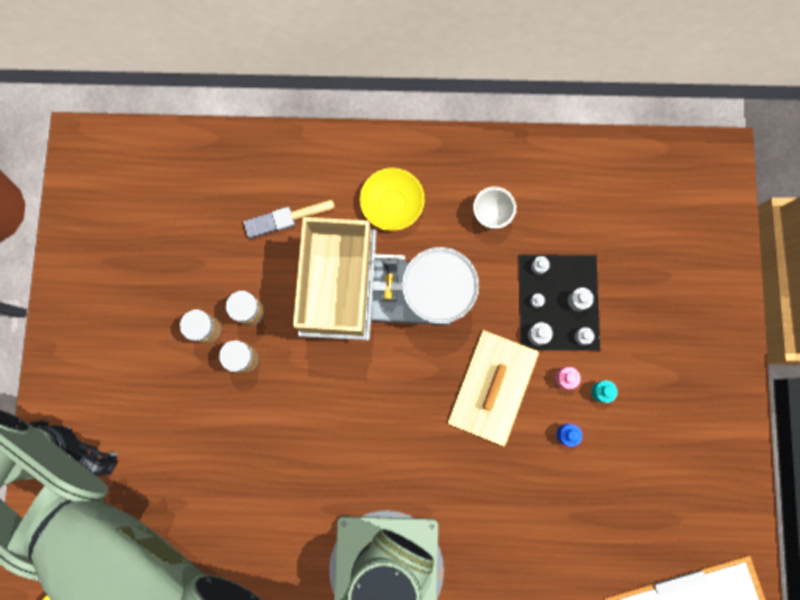

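View pics/scene0.png

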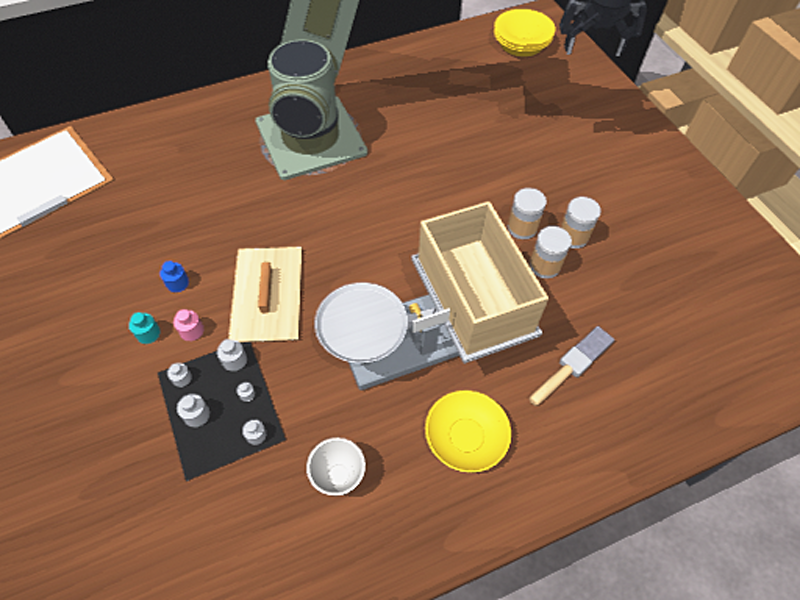

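The top view shows three tins at (197,325), (242,306) and (237,355), the box at about (335,275), the pan at (440,285), the lid at (494,387), and five steel weights on the mat. The 500 g weights are at (582,298) and (540,333), the 200 g at (540,265) and (585,336), and the 100 g at (537,300). The pink, turquoise and blue ones off the mat are decoys. I'll compute positions and enlarge two crops.

```bash
cat > h.py <<'E'
from station import r
import cv2,numpy as np
np.set_printoptions(precision=4,suppress=True)
def cam(n): return r.read_camera(n)
def w(c,u,v,z):
    f=192/np.tan(np.radians(c["vertical_fov"]/2)); E=c["extrinsics"]
    d=E[:3,:3].T@np.array([(u-c["cx"])/f,(v-c["cy"])/f,1]); o=-E[:3,:3].T@E[:3,3]
    return (o+d*(z-o[2])/d[2])[:2]
def px(c,p):
    f=192/np.tan(np.radians(c["vertical_fov"]/2)); q=c["extrinsics"][:3,:3]@p+c["extrinsics"][:3,3]
    return q[:2]/q[2]*f+[c["cx"],c["cy"]]
def crop(c,u,v,wd,ht,s,name):
    cv2.imwrite("pics/"+name,cv2.resize(c["image"][v:v+ht,u:u+wd],None,fx=s,fy=s,interpolation=cv2.INTER_CUBIC))
def st():
    o=r.get_obs(); print("t",round(o["time_s"],2),"pos",o["ee_pos"],"y",o["orientation"][:2,1],"F",o["wrist_force"],"w",round(o["gripper_width"],4),"q6",round(o["q"][5],2))
E
python3 - <<'E'
from h import *
c=cam("top"); s=cam("scene")
k=.64
for n,u,v,z in [("t1",197,325,.09),("t2",242,306,.09),("t3",237,355,.09),("500a",582,298,.063),("500b",540,333,.063),("200a",540,265,.046),("200b",585,336,.046),("100",537,300,.038),("pan",440,286,.134),("lidbar",495,387,.041),("boxTL",305,220,.187),("boxTR",371,221,.187),("boxBR",363,333,.187),("boxBL",296,328,.187),
 ("L1",484,331,.011),("L2",538,351,.011),("L3",504,445,.011),("L4",449,424,.011),("panTR?",376,230,.089),("panBR",370,340,.089)]:
    p=w(c,u*k,v*k,z); print(n,p,"scene px800",px(s,np.r_[p,z])/k)
crop(c,110,130,140,100,5.7,"c1.png"); crop(c,280,155,112,135,4.4,"c2.png")
E
```

```text
t1 [0.4775 0.3954] scene px800 [580.4205 207.1117]
t2 [0.5188 0.3065] scene px800 [551.5354 236.9298]
t3 [0.419  0.3101] scene px800 [526.4994 198.8758]
500a [ 0.5581 -0.3911] scene px800 [189.4211 395.816 ]
500b [ 0.4829 -0.3038] scene px800 [229.7899 340.0221]
200a [ 0.6293 -0.3085] scene px800 [252.5054 419.3836]
200b [ 0.4811 -0.4005] scene px800 [176.5783 363.1386]
100 [ 0.5555 -0.3033] scene px800 [244.3388 381.7441]
pan [ 0.5627 -0.0929] scene px800 [359.1447 315.0311]
lidbar [ 0.371 -0.215] scene px800 [263.2297 280.7817]
boxTL [0.6754 0.1719] scene px800 [542.8236 298.494 ]
boxTR [0.6766 0.0447] scene px800 [470.0237 326.6608]
boxBR [0.4601 0.0525] scene px800 [416.0562 222.1427]
boxBL [0.4661 0.1784] scene px800 [484.0495 202.6721]
L1 [ 0.4898 -0.1955] scene px800 [294.9807 336.3955]
L2 [ 0.4503 -0.3102] scene px800 [227.9852 340.1885]
L3 [ 0.253  -0.2384] scene px800 [237.7842 247.6966]
L4 [ 0.2926 -0.1236] scene px800 [298.5902 244.569 ]
panTR? [0.6852 0.0389] scene px800 [462.4877 361.6596]
panBR [0.4566 0.0436] scene px800 [408.8147 256.5043]
```

View pics/c1.png

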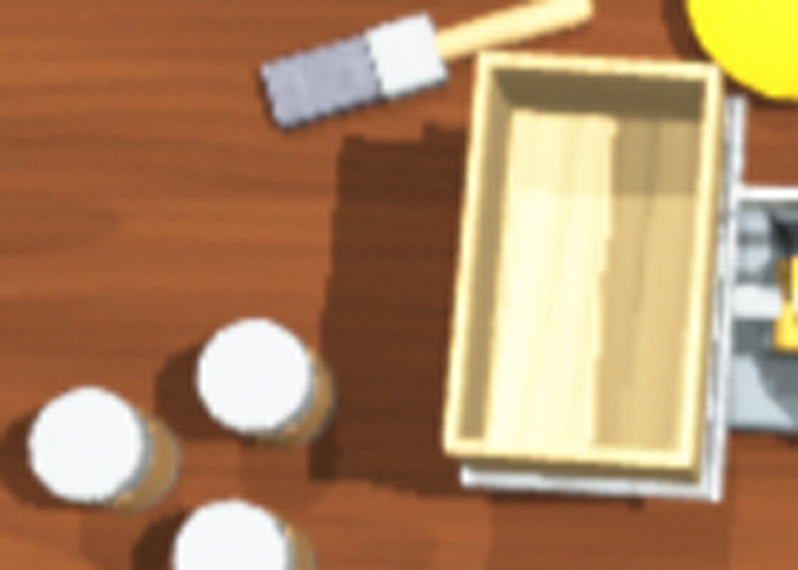

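View pics/c2.png

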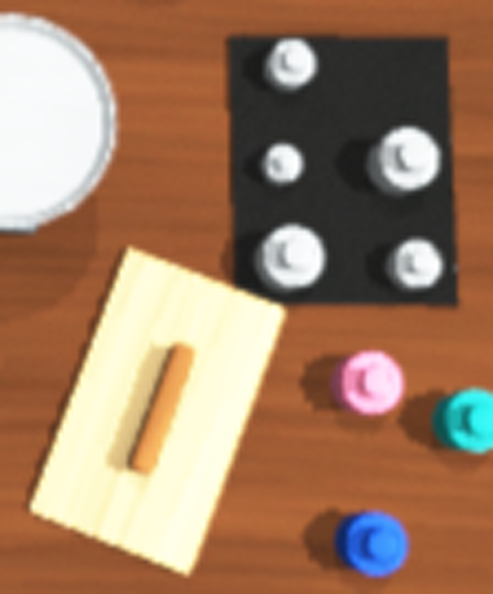

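```bash
cat >> h.py <<'E'
def go(x,y,z,yaw=None,R=None,p=None):
    """tool shift (25mm units) and az (10deg units) from the present pose to world x,y,z, tool-y at yaw deg"""
    o=r.get_obs(); R=o["orientation"]; p=o["ee_pos"]
    s=R.T@(np.array([x,y,z])-p)/.025
    if yaw is None: print("shift",s); return
    a=np.radians(yaw); Rt=np.array([[-np.sin(a)*-1*-1,0,0]]*3) # placeholder
    yv=np.array([np.cos(a),np.sin(a),0]); zv=np.array([0,0,-1.]); T=np.c_[np.cross(yv,zv),yv,zv]
    print("turn",cv2.Rodrigues(R.T@T)[0].ravel()/np.radians(10),"shift",s)
E
sed -i 's/ Rt=.*placeholder//' h.py
python3 - <<'E'
from h import *
c=cam("top")
A=lambda u,v,z: w(c,110+u/5.7,130+v/5.7,z)
B=lambda u,v,z: w(c,280+u/4.4,155+v/4.4,z)
bx=np.array([A(478,53,.187),A(723,65,.187),A(697,470,.187),A(445,456,.187)]);print("box",bx,bx.mean(0))
for a,b in((0,3),(1,2)): d=bx[a]-bx[b];print(np.linalg.norm(d),np.degrees(np.arctan2(d[1],d[0])))
for a,b in((0,1),(3,2)): d=bx[a]-bx[b];print(np.linalg.norm(d),np.degrees(np.arctan2(-d[0],d[1])))
print("t1",A(87,445,.09),"t2",A(255,376,.09),"t3",A(231,558,.09))
lid=np.array([B(128,247,.011),B(285,310,.011),B(188,577,.011),B(30,511,.011)]);print("lid",lid.mean(0))
for a,b in((0,3),(1,2)): d=lid[a]-lid[b];print(np.linalg.norm(d),np.degrees(np.arctan2(d[1],d[0])))
print("bar ends",B(180,350,.041),B(142,468,.041))
for n,u,v,z in(("500a",414,155,.063),("500b",294,256,.063),("200a",294,62,.046),("200b",419,262,.046),("100",284,162,.038)): print(n,B(u,v,z))
go(.52,.30,.231,90)
E
```

```text
box [[0.68   0.1762]
 [0.6767 0.0465]
 [0.462  0.0527]
 [0.4657 0.1824]] [0.5711 0.1145]
0.21432954046296676 -1.6759226274427002
0.21477619862464878 -1.6309151659174494
0.1296726795021369 -1.4482434416054175
0.12984038664842962 -1.6456095499996097
t1 [0.4772 0.398 ] t2 [0.5184 0.3069] t3 [0.4167 0.3136]
lid [ 0.3704 -0.2164]
0.2112889575637847 -19.741613304528776
0.2117194353178749 -20.10210635671326
bar ends [ 0.4136 -0.2282] [ 0.3272 -0.2007]
500a [ 0.5598 -0.3963]
500b [ 0.4828 -0.3077]
200a [ 0.6311 -0.3125]
200b [ 0.4828 -0.4032]
100 [ 0.5562 -0.3061]
turn [-0.0042 -0.0012 -2.5487] shift [-13.6134  -3.2094  -0.0005]
```

```bash
python3 -m pendant '[[0,0,-1,-4.5,-1,0,-1],[0,0,-2,-9,-2,0,-1],[0,0,-2.39,-13.4,-3,0,-1],[0,0,-2.39,-13.4,-3,0,-1],[0,0,-2.39,-13.4,-3,0,-1],[0,0,-2.39,-13.4,-3,0,-1],[0,0,-2.39,-13.4,-3,0,-1]]'; python3 - <<'E'
from h import *
st(); go(.5184,.3069,.045,88.4)
c=cam("top"); crop(c,110,130,140,100,5.7,"c3.png")
E
```

```text
time_s: 1.12
ee_pos: [0.5193, 0.3054, 0.2308]
orientation: [[-1.0, 0.032, -0.0], [0.032, 1.0, -0.0], [0.0, -0.0, -1.0]]
wrist_force: [-0.2, 0.2, -0.5]
gripper_width: 0.0852
finger_force: 0.0
t 1.12 pos [0.5193 0.3054 0.2308] y [0.0316 0.9995] F [-0.2365  0.2329 -0.5396] w 0.0852 q6 -1.03
turn [-0.0025 -0.0005 -0.0211] shift [0.0387 0.0639 7.4336]
```

View pics/c3.png

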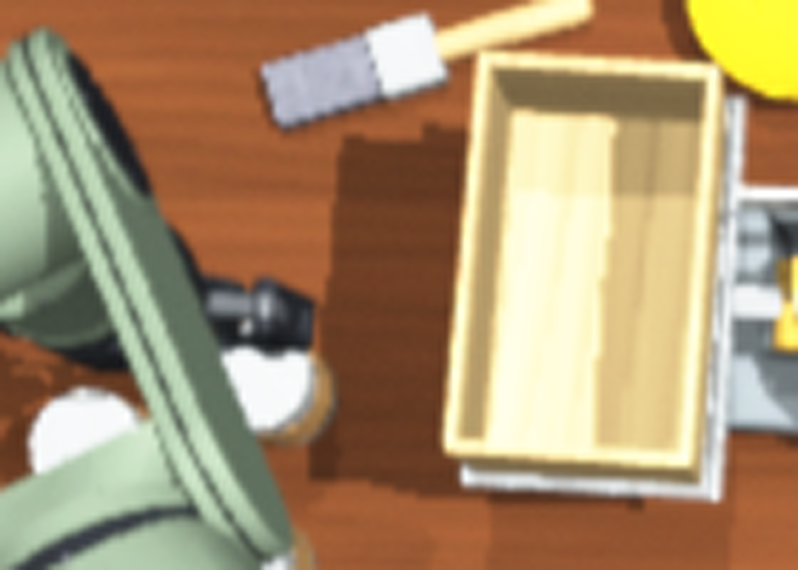

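The gripper is above tin t2, whose lid shows at (270,390); nothing is in the way.

```bash
python3 -m pendant '[[0,0,0,0,0.06,2,-1],[0,0,0,0,0.06,4,-1],[0,0,0,0,0.06,5.5,-1],[0,0,0,0,0.06,6.5,-1],[0,0,0,0,0.06,7.43,-1],[0,0,0,0,0.06,7.43,-1]]' && python3 -m pendant '[[0,0,0,0,0,0,1],[0,0,0,0,0,0,1],[0,0,0,0,0,0,1],[0,0,0,0,0,0,1],[0,0,0,0,0,0,1],[0,0,0,0,0,0,1]]'; python3 - <<'E'
from h import *
st(); go(.636,.112,.28)
E
```

```text
time_s: 1.92
ee_pos: [0.5153, 0.3091, 0.044]
orientation: [[-1.0, 0.026, -0.004], [0.026, 1.0, -0.002], [0.004, -0.002, -1.0]]
wrist_force: [-0.1, -0.2, 0.1]
gripper_width: 0.0856
finger_force: 0.0
time_s: 2.68
ee_pos: [0.5184, 0.3097, 0.0473]
orientation: [[-1.0, 0.028, 0.003], [0.028, 1.0, 0.002], [-0.003, 0.002, -1.0]]
wrist_force: [-1.3, 2.1, 6.7]
gripper_width: 0.0588
finger_force: 64.7
t 2.67 pos [0.5184 0.3097 0.0473] y [0.028  0.9996] F [-1.3219  2.0526  6.693 ] w 0.0588 q6 -1.02
shift [-4.9466 -7.7493 -9.313 ]
```

```bash
python3 -m pendant '[[0,0,0,0,0,-2,1],[0,0,0,0,0,-4,1],[0,0,0,0,0,-6,1],[0,0,0,0,0,-8,1],[0,0,0,0,0,-9.4,1],[0,0,0,0,0,-9.4,1]]' && python3 -m pendant '[[0,0,0,-1.2,-2,0,1],[0,0,0,-2.4,-4,0,1],[0,0,0,-3.7,-6,0,1],[0,0,0,-4.95,-7.75,0,1],[0,0,0,-4.95,-7.75,0,1],[0,0,0,-4.95,-7.75,0,1],[0,0,0,-4.95,-7.75,0,1]]'; python3 - <<'E'
from h import *
st(); go(.636,.112,.133,88.4)
c=cam("top"); crop(c,150,110,120,100,6,"c4.png")
E
```

```text
time_s: 3.42
ee_pos: [0.5185, 0.3091, 0.2835]
orientation: [[-1.0, 0.028, 0.006], [0.028, 1.0, 0.003], [-0.005, 0.003, -1.0]]
wrist_force: [0.4, 0.0, -2.8]
gripper_width: 0.0591
finger_force: 65.5
time_s: 4.3
ee_pos: [0.635, 0.1127, 0.2798]
orientation: [[-1.0, 0.026, -0.002], [0.026, 1.0, 0.0], [0.002, 0.0, -1.0]]
wrist_force: [0.3, 0.6, -2.4]
gripper_width: 0.059
finger_force: 65.9
t 4.3 pos [0.635  0.1127 0.2798] y [0.0262 0.9997] F [ 0.296   0.5927 -2.3928] w 0.059 q6 -1.39
turn [ 0.0002 -0.0098  0.0101] shift [-0.0496 -0.0264  5.8706]
```

View pics/c4.png

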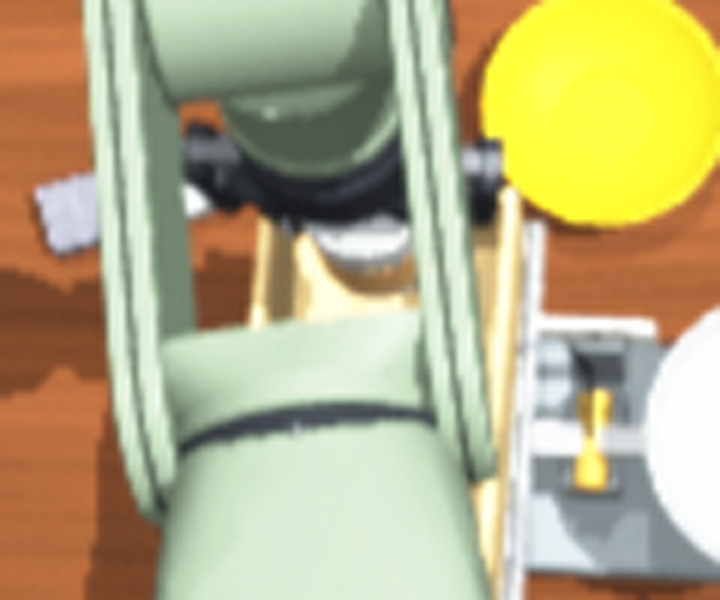

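The tin hangs over the far end of the box at (360,245). I'll lower it in.

```bash
python3 -m pendant '[[0,0,0,0,0,1.5,1],[0,0,0,0,0,3,1],[0,0,0,0,0,4,1],[0,0,0,0,0,4.7,1],[0,0,0,0,0,5.2,1],[0,0,0,0,0,5.5,1],[0,0,0,0,0,5.75,1],[0,0,0,0,0,5.75,1]]' && python3 -m pendant '[[0,0,0,0,0,0,1],[0,0,0,0,0,0,-0.6],[0,0,0,0,0,0,-0.6],[0,0,0,0,0,0,-0.6],[0,0,0,0,0,0,-0.6]]' && python3 -m pendant '[[0,0,0,0,0,-1,-0.6],[0,0,0,0,0,-2.5,-0.6],[0,0,0,0,0,-4.5,-0.6],[0,0,0,0,0,-6,-0.6],[0,0,0,0,0,-6,-0.6]]'; python3 - <<'E'
from h import *
st(); go(.4772,.398,.28,88.4)
E
```

```text
time_s: 5.35
ee_pos: [0.6365, 0.1117, 0.1373]
orientation: [[-1.0, 0.028, 0.002], [0.028, 1.0, 0.0], [-0.002, 0.0, -1.0]]
wrist_force: [0.2, 0.2, 0.3]
gripper_width: 0.0585
finger_force: 66.5
time_s: 5.98
ee_pos: [0.636, 0.1116, 0.137]
orientation: [[-1.0, 0.028, 0.0], [0.028, 1.0, 0.0], [-0.0, 0.0, -1.0]]
wrist_force: [-0.4, -0.1, 1.4]
gripper_width: 0.0682
finger_force: 0.4
time_s: 6.6
ee_pos: [0.6373, 0.1118, 0.2908]
orientation: [[-1.0, 0.028, 0.008], [0.028, 1.0, 0.001], [-0.008, 0.001, -1.0]]
wrist_force: [-0.1, 0.0, -0.5]
gripper_width: 0.0685
finger_force: 0.0
t 6.6 pos [0.6373 0.1118 0.2908] y [0.0276 0.9996] F [-0.1153  0.0173 -0.4775] w 0.0685 q6 -1.39
turn [0.0084 0.0431 0.0016] shift [ 6.7208 11.2645  0.3966]
```

Go over tin t1 and check the first tin.

```bash
python3 -m pendant '[[0,0,0,1,2,0,-0.6],[0,0,0,2.2,4,0,-0.8],[0,0,0,3.5,6,0,-1],[0,0,0,5,8.5,0,-1],[0,0,0,6.72,11.26,1.5,-1],[0,0,0,6.72,11.26,2.5,-1],[0,0,0,6.72,11.26,2.5,-1],[0,0,0,6.72,11.26,2.5,-1]]' ; python3 - <<'E'
from h import *
st(); go(.4772,.398,.045,88.4)
c=cam("top"); crop(c,150,120,120,100,6,"c5.png")
E
```

```text
time_s: 7.6
ee_pos: [0.4762, 0.3972, 0.2242]
orientation: [[-1.0, 0.028, 0.0], [0.028, 1.0, -0.001], [-0.0, -0.001, -1.0]]
wrist_force: [0.6, 0.5, 1.2]
gripper_width: 0.0853
finger_force: 0.0
t 7.6 pos [0.4762 0.3972 0.2242] y [0.0277 0.9996] F [0.5798 0.4949 1.2237] w 0.0853 q6 -0.87
turn [-0.0039  0.0005  0.0014] shift [-0.0392  0.0373  7.1684]
```

View pics/c5.png

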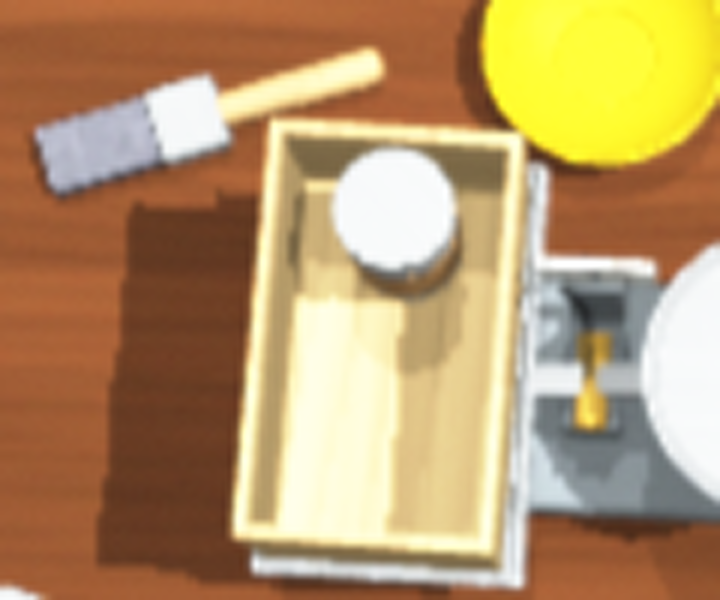

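Tin 1 is upright in the box at (395,210), with corners at (273,120), (527,133), (497,555) and (235,540). Next I grasp t1.

```bash
python3 -m pendant '[[0,0,0,-0.04,0.04,2,-1],[0,0,0,-0.04,0.04,4,-1],[0,0,0,-0.04,0.04,5.5,-1],[0,0,0,-0.04,0.04,6.5,-1],[0,0,0,-0.04,0.04,7.17,-1],[0,0,0,-0.04,0.04,7.17,-1]]' && python3 -m pendant '[[0,0,0,0,0,0,1],[0,0,0,0,0,0,1],[0,0,0,0,0,0,1],[0,0,0,0,0,0,1],[0,0,0,0,0,0,1],[0,0,0,0,0,0,1]]' &&  python3 -m pendant '[[0,0,0,0,0,-2,1],[0,0,0,0,0,-4,1],[0,0,0,0,0,-6,1],[0,0,0,0,0,-8,1],[0,0,0,0,0,-9.4,1],[0,0,0,0,0,-9.4,1]]'; python3 - <<'E'
from h import *
st(); c=cam("top"); A=lambda u,v,z: w(c,150+u/6,120+v/6,z)
b=np.array([A(273,120,.187),A(527,133,.187),A(497,555,.187),A(235,540,.187)]);print(b,b.mean(0),"tin",A(395,210,.176))
go(.5695,.1138,.28,88.4)
E
```

```text
time_s: 8.4
ee_pos: [0.4773, 0.3979, 0.0449]
orientation: [[-1.0, 0.029, -0.0], [0.029, 1.0, -0.0], [0.0, -0.0, -1.0]]
wrist_force: [0.1, -1.0, -1.2]
gripper_width: 0.0857
finger_force: 0.0
time_s: 9.15
ee_pos: [0.4781, 0.3997, 0.047]
orientation: [[-1.0, 0.027, 0.004], [0.027, 1.0, 0.003], [-0.004, 0.003, -1.0]]
wrist_force: [0.4, 0.9, 7.5]
gripper_width: 0.0588
finger_force: 64.6
time_s: 9.9
ee_pos: [0.4775, 0.3992, 0.2832]
orientation: [[-1.0, 0.027, 0.005], [0.027, 1.0, 0.004], [-0.005, 0.004, -1.0]]
wrist_force: [0.4, -0.3, -0.9]
gripper_width: 0.059
finger_force: 65.5
t 9.9 pos [0.4775 0.3992 0.2832] y [0.0275 0.9996] F [ 0.4335 -0.2701 -0.9072] w 0.059 q6 -0.87
[[0.6779 0.1711]
 [0.6744 0.0435]
 [0.4619 0.051 ]
 [0.4658 0.1792]] [0.57   0.1112] tin [0.6359 0.1091]
turn [0.0046 0.0053 0.0021] shift [ -4.0264 -11.2839   0.0149]
```

```bash
python3 -m pendant '[[0,0,0,-0.7,-2,0,1],[0,0,0,-1.4,-4,0,1],[0,0,0,-2.2,-6.2,0,1],[0,0,0,-3,-8.5,0,1],[0,0,0,-3.7,-10.4,0,1],[0,0,0,-4.05,-11.35,0,1],[0,0,0,-4.05,-11.35,0,1],[0,0,0,-4.05,-11.35,0,1]]'; python3 - <<'E'
from h import *
st(); go(.57,.112,.132,88.4)
E
```

```text
time_s: 10.95
ee_pos: [0.5693, 0.1127, 0.2784]
orientation: [[-1.0, 0.027, -0.003], [0.027, 1.0, 0.0], [0.003, 0.0, -1.0]]
wrist_force: [-0.6, -0.3, -1.8]
gripper_width: 0.0588
finger_force: 65.9
t 10.95 pos [0.5693 0.1127 0.2784] y [0.0275 0.9996] F [-0.623  -0.34   -1.7817] w 0.0588 q6 -1.37
turn [ 0.0004 -0.0192  0.0026] shift [-0.049  -0.0273  5.8556]
```

```bash
python3 -m pendant '[[0,0,0,0,0,1.5,1],[0,0,0,0,0,3,1],[0,0,0,0,0,4,1],[0,0,0,0,0,4.7,1],[0,0,0,0,0,5.2,1],[0,0,0,0,0,5.5,1],[0,0,0,0,0,5.75,1],[0,0,0,0,0,5.75,1]]' && python3 -m pendant '[[0,0,0,0,0,0,1],[0,0,0,0,0,0,-0.6],[0,0,0,0,0,0,-0.6],[0,0,0,0,0,0,-0.6],[0,0,0,0,0,0,-0.6]]' && python3 -m pendant '[[0,0,0,0,0,-1,-0.6],[0,0,0,0,0,-2.5,-0.6],[0,0,0,0,0,-4.5,-0.6],[0,0,0,0,0,-6,-0.6],[0,0,0,0,0,-6,-0.6]]'; python3 - <<'E'
from h import *
st(); go(.4172,.3136,.23,88.4)
E
```

```text
time_s: 11.95
ee_pos: [0.5705, 0.1125, 0.1374]
orientation: [[-1.0, 0.028, 0.001], [0.028, 1.0, 0.0], [-0.001, 0.001, -1.0]]
wrist_force: [-2.5, 0.5, 1.5]
gripper_width: 0.059
finger_force: 66.7
time_s: 12.58
ee_pos: [0.5708, 0.1128, 0.1369]
orientation: [[-1.0, 0.028, 0.002], [0.028, 1.0, 0.001], [-0.002, 0.001, -1.0]]
wrist_force: [-0.1, 6.0, 4.3]
gripper_width: 0.0683
finger_force: 3.3
time_s: 13.2
ee_pos: [0.5715, 0.1114, 0.2892]
orientation: [[-1.0, 0.028, 0.006], [0.028, 1.0, -0.001], [-0.006, -0.0, -1.0]]
wrist_force: [0.2, 0.7, 0.2]
gripper_width: 0.0685
finger_force: 0.0
t 13.2 pos [0.5715 0.1114 0.2892] y [0.028  0.9996] F [0.2401 0.6743 0.1608] w 0.0685 q6 -1.37
turn [-0.0023  0.0354 -0.0007] shift [6.4123 7.9117 2.3244]
```

```bash
python3 -m pendant '[[0,0,0,1.6,2,0,-0.6],[0,0,0,3.2,4,0,-0.8],[0,0,0,4.8,6,0,-1],[0,0,0,6.41,7.91,1,-1],[0,0,0,6.41,7.91,2.32,-1],[0,0,0,6.41,7.91,2.32,-1],[0,0,0,6.41,7.91,2.32,-1]]' ; python3 - <<'E'
from h import *
st(); go(.4172,.3136,.045,88.4)
c=cam("top"); crop(c,110,120,160,120,5,"c6.png")
E
```

```text
time_s: 14.08
ee_pos: [0.4162, 0.3137, 0.2286]
orientation: [[-1.0, 0.028, 0.0], [0.028, 1.0, -0.001], [-0.0, -0.001, -1.0]]
wrist_force: [0.0, -0.5, 0.4]
gripper_width: 0.0853
finger_force: 0.0
t 14.07 pos [0.4162 0.3137 0.2286] y [0.0284 0.9996] F [ 0.0144 -0.4988  0.4223] w 0.0853 q6 -0.92
turn [-0.0035  0.0025 -0.0025] shift [-0.0354  0.0006  7.3425]
```

View pics/c6.png

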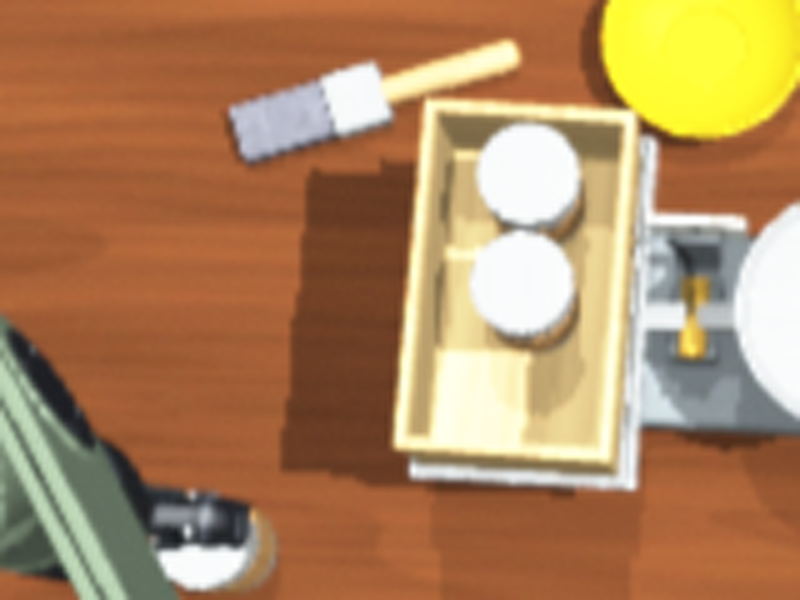

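Tins 1 and 2 are upright at (529,176) and (523,284). I'll grasp the third and check the remaining slot numerically.

```bash
python3 -m pendant '[[0,0,0,-0.04,0,2,-1],[0,0,0,-0.04,0,4,-1],[0,0,0,-0.04,0,5.5,-1],[0,0,0,-0.04,0,6.5,-1],[0,0,0,-0.04,0,7.34,-1],[0,0,0,-0.04,0,7.34,-1]]' && python3 -m pendant '[[0,0,0,0,0,0,1],[0,0,0,0,0,0,1],[0,0,0,0,0,0,1],[0,0,0,0,0,0,1],[0,0,0,0,0,0,1],[0,0,0,0,0,0,1]]' &&  python3 -m pendant '[[0,0,0,0,0,-2,1],[0,0,0,0,0,-4,1],[0,0,0,0,0,-6,1],[0,0,0,0,0,-8,1],[0,0,0,0,0,-9.4,1],[0,0,0,0,0,-9.4,1]]'; python3 - <<'E'
from h import *
st(); c=cam("top"); A=lambda u,v,z: w(c,110+u/5,120+v/5,z)
b=np.array([A(427,100,.187),A(638,110,.187),A(614,465,.187),A(395,448,.187)]);print(b,b.mean(0),"tins",A(529,176,.176),A(523,284,.176))
go(.504,.1135,.28,88.4)
E
```

```text
time_s: 14.88
ee_pos: [0.4171, 0.3135, 0.0445]
orientation: [[-1.0, 0.029, -0.001], [0.029, 1.0, -0.001], [0.001, -0.001, -1.0]]
wrist_force: [-0.5, 0.2, -0.2]
gripper_width: 0.0856
finger_force: 0.0
time_s: 15.62
ee_pos: [0.418, 0.3153, 0.0467]
orientation: [[-1.0, 0.027, 0.004], [0.027, 1.0, 0.003], [-0.004, 0.003, -1.0]]
wrist_force: [0.5, 1.7, 6.6]
gripper_width: 0.0589
finger_force: 64.0
time_s: 16.38
ee_pos: [0.4172, 0.3148, 0.2824]
orientation: [[-1.0, 0.028, 0.005], [0.028, 1.0, 0.003], [-0.005, 0.004, -1.0]]
wrist_force: [0.1, 0.0, -3.0]
gripper_width: 0.0588
finger_force: 66.2
t 16.38 pos [0.4172 0.3148 0.2824] y [0.0276 0.9996] F [ 0.084   0.0302 -3.0041] w 0.0588 q6 -0.92
[[0.6779 0.1714]
 [0.6749 0.0442]
 [0.4604 0.0511]
 [0.467  0.1798]] [0.5701 0.1116] tins [0.6352 0.1092] [0.5688 0.11  ]
turn [0.0034 0.0048 0.0017] shift [-3.7308 -7.923  -0.0012]
```

```bash
python3 -m pendant '[[0,0,0,-0.9,-2,0,1],[0,0,0,-1.9,-4,0,1],[0,0,0,-2.8,-6,0,1],[0,0,0,-3.73,-7.92,0,1],[0,0,0,-3.73,-7.92,0,1],[0,0,0,-3.73,-7.92,0,1],[0,0,0,-3.73,-7.92,0,1],[0,0,0,-3.73,-7.92,0,1]]'; python3 - <<'E'
from h import *
st(); go(.504,.1135,.136,88.4)
E
```

```text
time_s: 17.42
ee_pos: [0.5037, 0.1147, 0.2795]
orientation: [[-1.0, 0.026, -0.001], [0.026, 1.0, 0.0], [0.001, 0.0, -1.0]]
wrist_force: [-0.1, -0.7, -3.2]
gripper_width: 0.059
finger_force: 67.0
t 17.43 pos [0.5037 0.1147 0.2795] y [0.0259 0.9997] F [-0.0856 -0.7351 -3.1652] w 0.059 q6 -1.34
turn [ 0.0004 -0.0034  0.0117] shift [-0.0169 -0.0492  5.7404]
```

```bash
python3 -m pendant '[[0,0,0,0,-0.04,1.5,1],[0,0,0,0,-0.04,2.8,1],[0,0,0,0,-0.04,3.6,1],[0,0,0,0,-0.04,4.3,1],[0,0,0,0,-0.04,4.9,1],[0,0,0,0,-0.04,5.4,1],[0,0,0,0,-0.04,5.78,1],[0,0,0,0,-0.04,5.78,1]]' && python3 -m pendant '[[0,0,0,0,0,0,1],[0,0,0,0,0,0,-0.6],[0,0,0,0,0,0,-0.6],[0,0,0,0,0,0,-0.6],[0,0,0,0,0,0,-0.6]]' && python3 -m pendant '[[0,0,0,0,0,-1,-0.6],[0,0,0,0,0,-2.5,-0.6],[0,0,0,0,0,-4.5,-0.6],[0,0,0,0,0,-6,-0.6],[0,0,0,0,0,-6,-0.6]]'; python3 - <<'E'
from h import *
st(); go(.3704,-.2155,.28,70)
E
```

```text
time_s: 18.42
ee_pos: [0.5043, 0.1128, 0.138]
orientation: [[-1.0, 0.028, 0.002], [0.028, 1.0, -0.0], [-0.002, -0.0, -1.0]]
wrist_force: [-5.7, -0.5, 12.7]
gripper_width: 0.0586
finger_force: 71.8
time_s: 19.05
ee_pos: [0.5052, 0.114, 0.1371]
orientation: [[-1.0, 0.028, 0.003], [0.028, 1.0, 0.002], [-0.003, 0.003, -1.0]]
wrist_force: [-3.5, 5.3, 6.6]
gripper_width: 0.0685
finger_force: 4.4
time_s: 19.68
ee_pos: [0.5061, 0.113, 0.2891]
orientation: [[-1.0, 0.028, 0.009], [0.028, 1.0, 0.001], [-0.009, 0.002, -1.0]]
wrist_force: [-0.5, -0.3, -0.1]
gripper_width: 0.0682
finger_force: 0.0
t 19.68 pos [0.5061 0.113  0.2891] y [0.0276 0.9996] F [-0.5419 -0.3087 -0.0999] w 0.0682 q6 -1.35
turn [0.0173 0.0476 1.8416] shift [  5.0673 -13.2849   0.2965]
```

```bash
python3 -m pendant '[[0,0,0.4,1,-2.4,0,-0.6],[0,0,0.8,2,-4.8,0,-0.6],[0,0,1.3,3,-7.2,0,-0.6],[0,0,1.84,4,-9.6,0,-0.6],[0,0,1.84,5.07,-12,0,-0.6],[0,0,1.84,5.07,-13.28,2,-0.6],[0,0,1.84,5.07,-13.28,4,-0.6],[0,0,1.84,5.07,-13.28,4,-0.6]]' ; python3 - <<'E'
from h import *
st(); go(.3704,-.2155,.017,70)
c=cam("top"); s=cam("scene")
a=cv2.resize(c["image"][120:320,170:400],None,fx=2.6,fy=3,interpolation=cv2.INTER_CUBIC)[:, :]
cv2.imwrite("pics/c7.png",cv2.resize(c["image"][110:310,170:400],None,fx=3,fy=3,interpolation=cv2.INTER_CUBIC)); crop(s,80,110,280,200,2.8,"s7.png")
E
```

```text
time_s: 20.68
ee_pos: [0.3652, -0.2144, 0.1817]
orientation: [[-0.939, 0.343, -0.009], [0.343, 0.939, 0.005], [0.01, 0.002, -1.0]]
wrist_force: [0.4, -0.4, -0.3]
gripper_width: 0.0685
finger_force: 0.0
t 20.68 pos [ 0.3652 -0.2144  0.1817] y [0.3432 0.9393] F [ 0.4011 -0.4371 -0.2946] w 0.0685 q6 -1.78
turn [ 0.0121 -0.0577 -0.0071] shift [-0.2788  0.0165  6.5862]
```

View pics/c7.png

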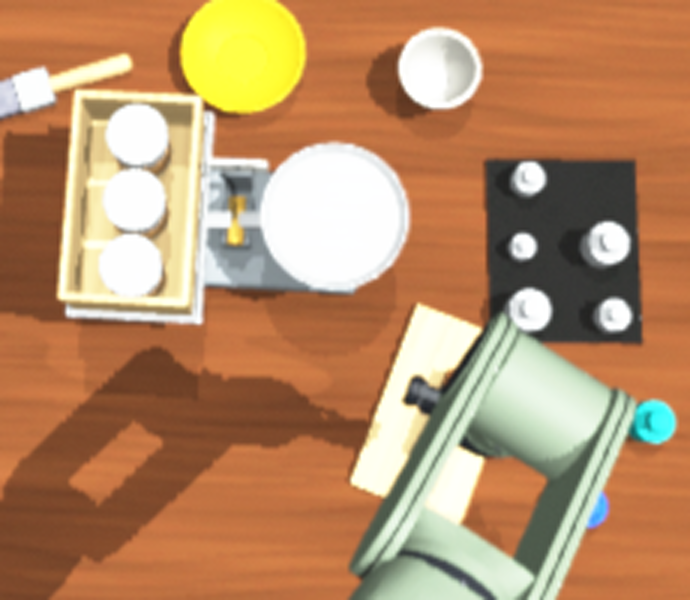

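All three tins stand upright in the box at (137,135), (134,200) and (130,265). The lid hasn't moved. I'll descend onto its bar.

```bash
python3 -m pendant '[[0,0,0,0,0,1.5,-0.6],[0,0,0,0,0,3,-0.6],[0,0,0,0,0,4,-0.6],[0,0,0,0,0,4.4,-0.6],[0,0,0,0,0,4.4,-0.6]]'; python3 - <<'E'
from h import *
st(); go(.3704,-.2145,.017,70)
E
```

```text
time_s: 21.4
ee_pos: [0.3695, -0.2159, 0.0763]
orientation: [[-0.94, 0.341, 0.002], [0.341, 0.94, -0.001], [-0.002, -0.0, -1.0]]
wrist_force: [0.7, -0.5, 0.6]
gripper_width: 0.0684
finger_force: 0.0
t 21.4 pos [ 0.3695 -0.2159  0.0763] y [0.3409 0.9401] F [ 0.6501 -0.4731  0.6493] w 0.0684 q6 -1.78
turn [-0.0022  0.0121  0.0068] shift [-0.0107  0.0654  2.3728]
```

```bash
python3 -m pendant '[[0,0,0,0,0.05,0.8,-0.6],[0,0,0,0,0.05,1.6,-0.6],[0,0,0,0,0.05,2.1,-0.6],[0,0,0,0,0.05,2.35,-0.6],[0,0,0,0,0.05,2.35,-0.6],[0,0,0,0,0.05,2.35,-0.6]]' && python3 -m pendant '[[0,0,0,0,0,0,0],[0,0,0,0,0,0,1],[0,0,0,0,0,0,1],[0,0,0,0,0,0,1],[0,0,0,0,0,0,1],[0,0,0,0,0,0,1],[0,0,0,0,0,0,1]]' && python3 -m pendant '[[0,0,0,0,0,-1.5,1],[0,0,0,0,0,-3.5,1],[0,0,0,0,0,-6,1],[0,0,0,0,0,-8,1],[0,0,0,0,0,-10,1],[0,0,0,0,0,-10,1]]'; python3 - <<'E'
from h import *
st(); go(.57,.1116,.267,88.4)
E
```

```text
time_s: 22.15
ee_pos: [0.3691, -0.2147, 0.017]
orientation: [[-0.94, 0.342, 0.001], [0.342, 0.94, -0.001], [-0.001, -0.0, -1.0]]
wrist_force: [0.1, 0.3, 0.9]
gripper_width: 0.0682
finger_force: 0.0
time_s: 23.02
ee_pos: [0.3688, -0.2144, 0.0169]
orientation: [[-0.94, 0.342, 0.0], [0.342, 0.94, -0.0], [-0.0, 0.0, -1.0]]
wrist_force: [-1.0, 1.2, 6.2]
gripper_width: 0.0168
finger_force: 59.5
time_s: 23.78
ee_pos: [0.3704, -0.2155, 0.27]
orientation: [[-0.94, 0.342, 0.007], [0.342, 0.94, -0.005], [-0.009, -0.002, -1.0]]
wrist_force: [0.2, 0.5, -1.0]
gripper_width: 0.0167
finger_force: 58.8
t 23.77 pos [ 0.3704 -0.2155  0.27  ] y [0.3418 0.9398] F [ 0.181   0.5316 -0.9601] w 0.0167 q6 -1.78
turn [-0.0175  0.0469 -1.8387] shift [-3.0285 15.0252  0.1213]
```

```bash
python3 -m pendant '[[0,0,-0.2,-0.4,2,-0.4,1],[0,0,-0.5,-0.8,4,-0.4,1],[0,0,-0.8,-1.2,6.2,-0.4,1],[0,0,-1.1,-1.7,8.5,-0.4,1],[0,0,-1.4,-2.2,10.8,-0.4,1],[0,0,-1.7,-2.7,13,-0.4,1],[0,0,-1.84,-3.03,15.03,-0.4,1],[0,0,-1.84,-3.03,15.03,-0.4,1]]' && python3 -m pendant '[[0,0,0,0,0,0,1],[0,0,0,0,0,0,1],[0,0,0,0,0,0,1],[0,0,0,0,0,0,1]]'; python3 - <<'E'
from h import *
st(); go(.57,.1116,.2,88.4)
c=cam("top"); s=cam("scene"); 
a=cv2.resize(c["image"][120:230,150:290],None,fx=4,fy=4,interpolation=cv2.INTER_CUBIC)
cv2.imwrite("pics/c8.png",a); crop(s,210,90,180,150,4,"s8.png")
E
```

```text
time_s: 24.78
ee_pos: [0.5688, 0.1156, 0.2735]
orientation: [[-1.0, 0.024, -0.004], [0.024, 1.0, 0.0], [0.004, -0.0, -1.0]]
wrist_force: [-1.5, -0.7, -0.4]
gripper_width: 0.0167
finger_force: 59.0
time_s: 25.28
ee_pos: [0.5681, 0.1121, 0.2769]
orientation: [[-1.0, 0.029, 0.001], [0.029, 1.0, 0.0], [-0.001, 0.0, -1.0]]
wrist_force: [-0.3, 0.1, -1.1]
gripper_width: 0.0167
finger_force: 59.0
t 25.27 pos [0.5681 0.1121 0.2769] y [0.0287 0.9996] F [-0.2939  0.1334 -1.1294] w 0.0167 q6 -1.37
turn [ 0.0009  0.0029 -0.0045] shift [-0.0734 -0.0194  3.0753]
```

View pics/s8.png

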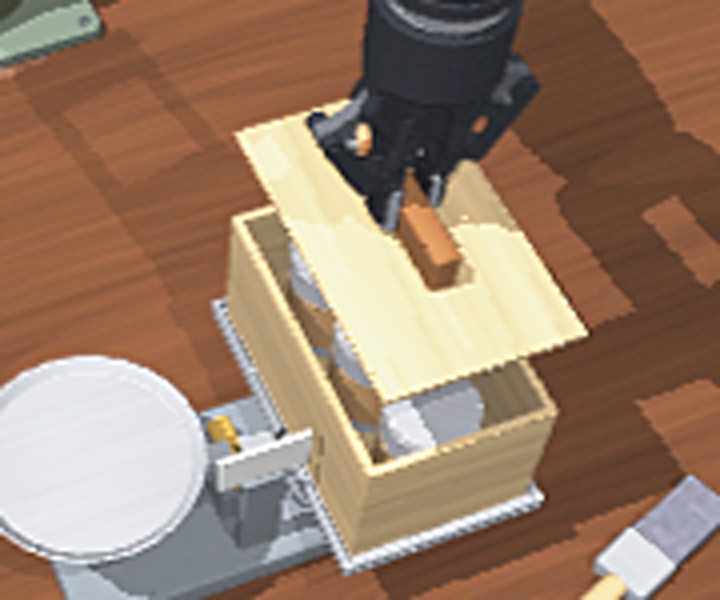

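The lid is held level over the box. Lid corners are at (236,132), (383,402) and (590,332); box corners at (232,216), (375,470) and (557,408).

```bash
python3 - <<'E'
from h import *
s=cam("scene"); A=lambda u,v,z: w(s,210+u/4,90+v/4,z)
b=[A(232,216,.188),A(375,470,.188),A(557,408,.188)]; l=[A(236,132,.271),A(383,402,.271),A(590,332,.271)]
print("box c",(b[0]+b[2])/2,b[0]-b[1],b[2]-b[1]); print("lid c",(l[0]+l[2])/2,l[0]-l[1],l[2]-l[1])
E
```

```text
box c [0.5741 0.1139] [-0.2078  0.0011] [0.004  0.1214]
lid c [0.5754 0.1129] [-0.209   0.0068] [0.0035 0.1283]
```

View pics/c8.png

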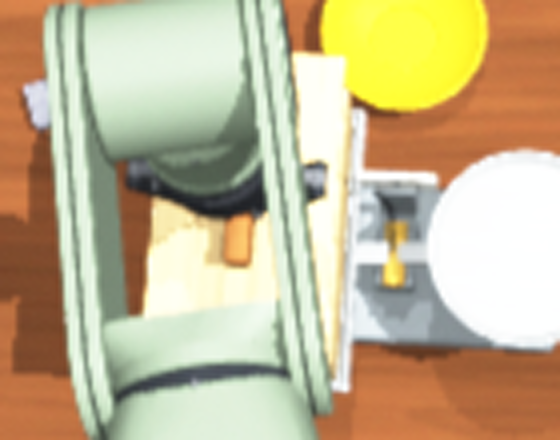

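```bash
python3 -m pendant '[[0,0,0,0,0.02,1,1],[0,0,0,0,0.02,1.8,1],[0,0,0,0,0.02,2.3,1],[0,0,0,0,0.02,2.6,1],[0,0,0,0,0.02,2.8,1],[0,0,0,0,0.02,2.9,1],[0,0,0,0,0.02,3,1],[0,0,0,0,0.02,3,1]]'; python3 - <<'E'
from h import *
st()
s=cam("scene"); crop(s,210,90,180,150,4,"s9.png")
E
```

```text
time_s: 26.42
ee_pos: [0.5684, 0.1133, 0.2017]
orientation: [[-1.0, 0.028, 0.0], [0.028, 1.0, 0.0], [-0.0, 0.0, -1.0]]
wrist_force: [0.2, -0.5, -0.4]
gripper_width: 0.0168
finger_force: 59.1
t 26.43 pos [0.5684 0.1133 0.2017] y [0.0276 0.9996] F [ 0.2157 -0.4594 -0.3939] w 0.0168 q6 -1.37
```

View pics/s9.png

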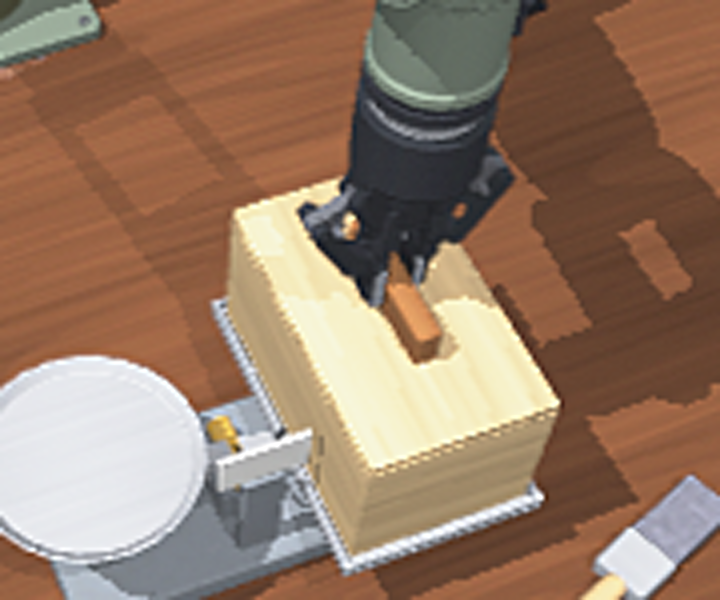

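The lid is flush on the box, with its edges matching the walls. I'll release it, lift, and head for 500b.

```bash
python3 -m pendant '[[0,0,0,0,0,0.08,1],[0,0,0,0,0,0.08,0.3],[0,0,0,0,0,0.08,-0.3],[0,0,0,0,0,0.08,-0.3],[0,0,0,0,0,0.08,-0.3]]' && python3 -m pendant '[[0,0,0,0,0,-0.6,-0.3],[0,0,0,0,0,-1.6,-0.3],[0,0,0,0,0,-3,-0.3],[0,0,0,0,0,-3.2,-0.3],[0,0,0,0,0,-3.2,-0.3]]'; python3 - <<'E'
from h import *
st(); go(.4828,-.3077,.18,90)
E
```

```text
time_s: 27.1
ee_pos: [0.5684, 0.1133, 0.1997]
orientation: [[-1.0, 0.028, 0.0], [0.028, 1.0, 0.0], [-0.0, 0.0, -1.0]]
wrist_force: [-0.1, 0.7, -0.2]
gripper_width: 0.0554
finger_force: 0.0
time_s: 27.72
ee_pos: [0.5683, 0.1133, 0.2799]
orientation: [[-1.0, 0.028, 0.001], [0.028, 1.0, 0.0], [-0.001, 0.0, -1.0]]
wrist_force: [-0.1, 0.2, 0.1]
gripper_width: 0.0554
finger_force: 0.0
t 27.73 pos [0.5683 0.1133 0.2799] y [0.0277 0.9996] F [-0.0837  0.2481  0.1277] w 0.0554 q6 -1.37
turn [ 0.001   0.0036 -0.1585] shift [  2.9535 -16.9275   3.99  ]
```

```bash
python3 -m pendant '[[0,0,-0.16,0.4,-2.4,0,-0.6],[0,0,-0.16,0.8,-4.8,0,-0.6],[0,0,-0.16,1.2,-7.2,0,-0.6],[0,0,-0.16,1.6,-9.6,0,-0.6],[0,0,-0.16,2.1,-12,0,-0.6],[0,0,-0.16,2.5,-14.4,1,-0.6],[0,0,-0.16,2.95,-16.9,2.5,-0.6],[0,0,-0.16,2.95,-16.9,4,-0.6]]' && python3 -m pendant '[[0,0,0,0,0,0,-0.6],[0,0,0,0,0,0,-0.6],[0,0,0,0,0,0,-0.6]]'; python3 - <<'E'
from h import *
st(); go(.4828,-.3077,.018,90)
c=cam("top"); s=cam("scene")
a=cv2.resize(c["image"][150:260,240:400],None,fx=4,fy=4,interpolation=cv2.INTER_CUBIC)
b=cv2.resize(s["image"][190:310,80:240],(640,480),interpolation=cv2.INTER_CUBIC)[:, :]
cv2.imwrite("pics/c10.png",cv2.resize(np.vstack([a[:300],b[:300]]),(640,600)))
E
```

```text
time_s: 28.72
ee_pos: [0.4819, -0.3101, 0.1779]
orientation: [[-1.0, 0.003, 0.0], [0.003, 1.0, -0.001], [-0.0, -0.001, -1.0]]
wrist_force: [0.7, 0.5, -1.1]
gripper_width: 0.0681
finger_force: 0.0
time_s: 29.1
ee_pos: [0.4841, -0.3066, 0.1815]
orientation: [[-1.0, -0.002, 0.003], [-0.002, 1.0, -0.002], [-0.003, -0.002, -1.0]]
wrist_force: [-0.5, 0.8, 0.7]
gripper_width: 0.0681
finger_force: 0.0
t 29.1 pos [ 0.4841 -0.3066  0.1815] y [-0.0017  1.    ] F [-0.4518  0.7849  0.7441] w 0.0681 q6 -2.16
turn [-0.0095  0.0171  0.0095] shift [ 0.0732 -0.0329  6.5388]
```

View pics/c10.png

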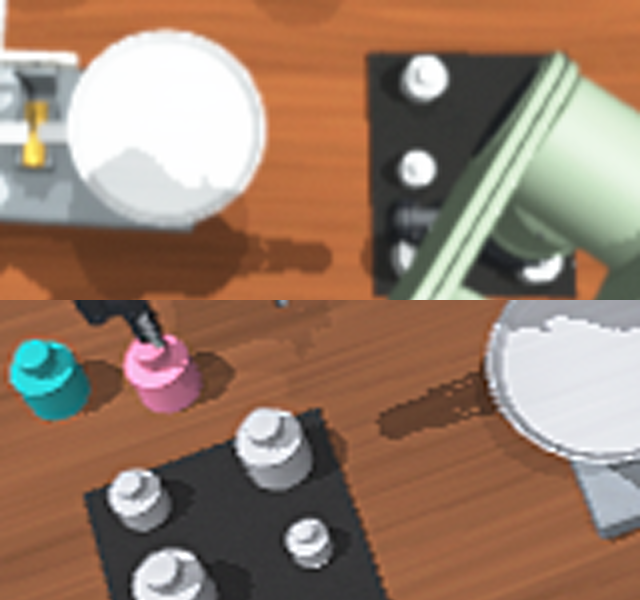

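The mat still holds the steel weights in place. 500b is at (268,440) in the lower crop, large, steel and on the mat, so it's the right one. The pink and turquoise ones beside the mat are decoys.

```bash
python3 -m pendant '[[0,0,0,0.03,-0.03,2,-0.6],[0,0,0,0.03,-0.03,4,-0.6],[0,0,0,0.03,-0.03,5.5,-0.6],[0,0,0,0.03,-0.03,6.2,-0.6],[0,0,0,0.03,-0.03,6.5,-0.6],[0,0,0,0.03,-0.03,6.5,-0.6]]' && python3 -m pendant '[[0,0,0,0,0,0,1],[0,0,0,0,0,0,1],[0,0,0,0,0,0,1],[0,0,0,0,0,0,1],[0,0,0,0,0,0,1],[0,0,0,0,0,0,1]]' && python3 -m pendant '[[0,0,0,0,0,-1.5,1],[0,0,0,0,0,-3.5,1],[0,0,0,0,0,-6,1],[0,0,0,0,0,-7.6,1],[0,0,0,0,0,-7.6,1]]'; python3 - <<'E'
from h import *
st(); c=cam("top")
# pan rim ellipse: left 66,right 266 at row ~127 ; top 30, bottom 227 (crop x4, rows unscaled)
A=lambda u,v,z: w(c,240+u/4,150+v/4,z)
print("pan",(A(66,128,.136)+A(266,128,.136))/2,A(166,30,.136),A(166,227,.136))
go(.537,-.0955,.21,90)
E
```

```text
time_s: 29.95
ee_pos: [0.4827, -0.3077, 0.0176]
orientation: [[-1.0, -0.001, 0.001], [-0.001, 1.0, -0.0], [-0.001, -0.0, -1.0]]
wrist_force: [-0.8, -0.1, 0.0]
gripper_width: 0.0684
finger_force: 0.0
time_s: 30.7
ee_pos: [0.4834, -0.3089, 0.0188]
orientation: [[-1.0, -0.0, 0.003], [-0.0, 1.0, -0.003], [-0.003, -0.003, -1.0]]
wrist_force: [-0.6, -1.7, 6.5]
gripper_width: 0.0424
finger_force: 60.9
time_s: 31.32
ee_pos: [0.4833, -0.3084, 0.21]
orientation: [[-1.0, -0.0, 0.006], [-0.0, 1.0, -0.003], [-0.006, -0.003, -1.0]]
wrist_force: [-0.1, 0.2, -5.2]
gripper_width: 0.0423
finger_force: 63.3
t 31.32 pos [ 0.4833 -0.3084  0.21  ] y [-0.0002  1.    ] F [-0.1405  0.1503 -5.2333] w 0.0423 q6 -2.16
pan [ 0.5656 -0.0924] [ 0.643  -0.0912] [ 0.489  -0.0938]
turn [-0.0007  0.0035  0.0015] shift [-2.2064  8.4777 -0.1143]
```

```bash
python3 -m pendant '[[0,0,0,-0.5,2.2,0,1],[0,0,0,-1,4.4,0,1],[0,0,0,-1.6,6.6,0,1],[0,0,0,-2.19,8.58,0,1],[0,0,0,-2.19,8.58,0,1],[0,0,0,-2.19,8.58,0,1],[0,0,0,-2.19,8.58,0,1],[0,0,0,-2.19,8.58,0,1]]' && python3 -m pendant '[[0,0,0,0,0,1,1],[0,0,0,0,0,1.8,1],[0,0,0,0,0,2.2,1],[0,0,0,0,0,2.5,1],[0,0,0,0,0,2.6,1],[0,0,0,0,0,2.6,1]]' && python3 -m pendant '[[0,0,0,0,0,0,0.1],[0,0,0,0,0,0,-0.4],[0,0,0,0,0,0,-0.4],[0,0,0,0,0,0,-0.4],[0,0,0,0,0,-1,-0.4],[0,0,0,0,0,-2.5,-0.4],[0,0,0,0,0,-3,-0.4]]'; python3 - <<'E'
from h import *
st(); go(.5598,-.3955,.2,90)
E
```

```text
time_s: 32.38
ee_pos: [0.5364, -0.0942, 0.2066]
orientation: [[-1.0, 0.001, -0.001], [0.001, 1.0, 0.0], [0.001, 0.0, -1.0]]
wrist_force: [-0.3, -0.5, -4.2]
gripper_width: 0.042
finger_force: 63.6
time_s: 33.12
ee_pos: [0.537, -0.0939, 0.1432]
orientation: [[-1.0, -0.0, 0.001], [-0.0, 1.0, -0.001], [-0.001, -0.001, -1.0]]
wrist_force: [-3.9, -3.2, 2.3]
gripper_width: 0.0422
finger_force: 64.1
time_s: 34.0
ee_pos: [0.5381, -0.0932, 0.2192]
orientation: [[-1.0, -0.0, 0.004], [-0.0, 1.0, -0.0], [-0.004, -0.0, -1.0]]
wrist_force: [0.7, 0.2, -0.1]
gripper_width: 0.0597
finger_force: 0.0
t 34.0 pos [ 0.5381 -0.0932  0.2192] y [-0.0004  1.    ] F [ 0.6835  0.1838 -0.1329] w 0.0597 q6 -1.76
turn [-0.0025  0.0252  0.0021] shift [ -0.8593 -12.0909   0.7764]
```

```bash
python3 - <<'E'
from h import *
c=cam("top"); s=cam("scene")
i0=cv2.resize(cv2.imread("pics/top0.png"),(512,384),interpolation=cv2.INTER_AREA); j0=cv2.resize(cv2.imread("pics/scene0.png"),(512,384),interpolation=cv2.INTER_AREA)
for nm,z,r_,in (("500a",.063,.5598-.3955j),("500b",.063,.4828-.3077j),("200a",.046,.6311-.3125j),("200b",.046,.4828-.4032j),("100",.038,.5562-.3061j)):
    for k,(C,I) in enumerate(((c,i0),(s,j0))):
        u,v=px(C,np.array([r_.real,r_.imag,z-.02])).astype(int)
        a=C["image"][v-10:v+11,u-10:u+11]; b=I[v-10:v+11,u-10:u+11]
        print(nm,k,(u,v),"diff",round(float(cv2.absdiff(a,b).mean()),1))
E
```

```text
500a 0 (np.int64(372), np.int64(191)) diff 18.1
500a 1 (np.int64(121), np.int64(257)) diff 5.8
500b 0 (np.int64(345), np.int64(213)) diff 72.8
500b 1 (np.int64(147), np.int64(221)) diff 86.8
200a 0 (np.int64(345), np.int64(170)) diff 18.3
200a 1 (np.int64(161), np.int64(272)) diff 11.4
200b 0 (np.int64(373), np.int64(215)) diff 17.9
200b 1 (np.int64(114), np.int64(236)) diff 5.6
100 0 (np.int64(343), np.int64(192)) diff 54.5
100 1 (np.int64(156), np.int64(248)) diff 45.7
```

500a and both 200s are unchanged; w100 seems to have moved. I'll locate it by blobs.

```bash
cat >> h.py <<'E'
def blobs(C,z,th=115,x=(.33,.75),y=(-.55,-.19)):
    h=cv2.cvtColor(C["image"],cv2.COLOR_BGR2HSV); m=((h[...,1]<60)&(h[...,2]>th)).astype(np.uint8)
    n,l,s,c=cv2.connectedComponentsWithStats(m)
    for i in range(1,n):
        p=w(C,*c[i],z)
        if s[i,4]>12 and x[0]<p[0]<x[1] and y[0]<p[1]<y[1]: print(s[i],c[i],p)
E
python3 - <<'E'
from h import *
c=cam("top"); s=cam("scene"); print("top");blobs(c,.022);print("scene");blobs(s,.022)
E
```

```text
top
[341 163  11  12 107] [345.8879 168.7757] [ 0.6374 -0.3145]
[344 181   9  10  72] [348.1111 185.5   ] [ 0.5805 -0.3215]
[365 184  15  15 179] [372.1788 190.7877] [ 0.5647 -0.4013]
[369 209  12  12 113] [374.3894 214.6018] [ 0.4852 -0.4072]
[359 235  13  14 118] [365.2288 241.5   ] [ 0.396  -0.3757]
scene
[107 232  14  16 159] [113.7107 239.2893] [ 0.488  -0.4072]
[113 252  20  21 296] [122.3176 262.1149] [ 0.562  -0.4005]
[148 253  11  13 105] [153.4762 258.9619] [ 0.585  -0.3226]
[155 269  14  16 178] [162.     276.0449] [ 0.639  -0.3148]
[ 196  280   38   37 1077] [214.7549 297.9099] [ 0.7448 -0.2091]
```

w100 was knocked to about (0.578,-0.320). Now I fetch 500a.

```bash
python3 -m pendant '[[0,0,0,-0.1,-2.4,0,-0.5],[0,0,0,-0.2,-4.8,0,-0.5],[0,0,0,-0.4,-7.2,0,-0.5],[0,0,0,-0.6,-9.6,0,-0.5],[0,0,0,-0.86,-12.09,0,-0.5],[0,0,0,-0.86,-12.09,2.5,-0.5],[0,0,0,-0.86,-12.09,4,-0.5],[0,0,0,-0.86,-12.09,4,-0.5]]' && python3 -m pendant '[[0,0,0,0,0,0,-0.5],[0,0,0,0,0,0,-0.5]]'; python3 - <<'E'
from h import *
st(); go(.5595,-.3957,.018,90)
s=cam("scene"); np.save("ref_stop.npy",s["image"])
E
```

```text
time_s: 35.2
ee_pos: [0.5558, -0.3938, 0.1115]
orientation: [[-1.0, 0.0, -0.009], [0.0, 1.0, 0.007], [0.009, 0.007, -1.0]]
wrist_force: [-0.6, -1.2, 0.4]
gripper_width: 0.0642
finger_force: 0.0
time_s: 35.45
ee_pos: [0.5596, -0.396, 0.1194]
orientation: [[-1.0, -0.001, 0.003], [-0.001, 1.0, -0.002], [-0.003, -0.002, -1.0]]
wrist_force: [-0.3, -0.1, -0.4]
gripper_width: 0.0644
finger_force: 0.0
t 35.45 pos [ 0.5596 -0.396   0.1194] y [-0.0006  1.    ] F [-0.2946 -0.1135 -0.3558] w 0.0644 q6 -2.2
turn [-0.0135  0.0191  0.0036] shift [0.0162 0.0209 4.0541]
```

```bash
python3 -m pendant '[[0,0,0,0,0.02,1.5,-0.5],[0,0,0,0,0.02,2.8,-0.5],[0,0,0,0,0.02,3.6,-0.5],[0,0,0,0,0.02,4.02,-0.5],[0,0,0,0,0.02,4.02,-0.5]]' && python3 -m pendant '[[0,0,0,0,0,0,1],[0,0,0,0,0,0,1],[0,0,0,0,0,0,1],[0,0,0,0,0,0,1],[0,0,0,0,0,0,1],[0,0,0,0,0,0,1]]' && python3 -m pendant '[[0,0,0,0,0,-1.5,1],[0,0,0,0,0,-3.5,1],[0,0,0,0,0,-6,1],[0,0,0,0,0,-8.2,1],[0,0,0,0,0,-8.2,1]]'; python3 - <<'E'
from h import *
st(); go(.594,-.094,.22,90)
E
```

```text
time_s: 36.12
ee_pos: [0.5587, -0.395, 0.0169]
orientation: [[-1.0, -0.0, 0.0], [-0.0, 1.0, -0.0], [-0.0, -0.0, -1.0]]
wrist_force: [1.0, -0.2, 0.2]
gripper_width: 0.0642
finger_force: 0.0
time_s: 36.88
ee_pos: [0.5595, -0.396, 0.0185]
orientation: [[-1.0, -0.0, 0.003], [-0.0, 1.0, -0.003], [-0.003, -0.003, -1.0]]
wrist_force: [0.2, -1.1, 6.2]
gripper_width: 0.0423
finger_force: 61.8
time_s: 37.5
ee_pos: [0.5601, -0.396, 0.2266]
orientation: [[-1.0, -0.0, 0.008], [-0.0, 1.0, -0.005], [-0.008, -0.005, -1.0]]
wrist_force: [-0.9, 0.5, -4.8]
gripper_width: 0.0423
finger_force: 62.9
t 37.5 pos [ 0.5601 -0.396   0.2266] y [-0.0003  1.    ] F [-0.9382  0.4941 -4.8247] w 0.0423 q6 -2.2
turn [-0.0314  0.0459  0.0016] shift [-1.3562 12.082   0.2075]
```

```bash
python3 -m pendant '[[0,0,0,-0.2,2.2,0,1],[0,0,0,-0.4,4.4,0,1],[0,0,0,-0.7,6.8,0,1],[0,0,0,-1,9.2,0,1],[0,0,0,-1.38,11,0,1],[0,0,0,-1.38,12.08,0,1],[0,0,0,-1.38,12.08,0,1],[0,0,0,-1.38,12.08,0,1]]' && python3 -m pendant '[[0,0,0,0,0,1,1],[0,0,0,0,0,2,1],[0,0,0,0,0,2.6,1],[0,0,0,0,0,3,1],[0,0,0,0,0,3.3,1],[0,0,0,0,0,3.4,1],[0,0,0,0,0,3.4,1]]' && python3 -m pendant '[[0,0,0,0,0,0,0.1],[0,0,0,0,0,0,-0.35],[0,0,0,0,0,0,-0.4],[0,0,0,0,0,0,-0.4],[0,0,0,0,0,-1,-0.4],[0,0,0,0,0,-2.5,-0.4],[0,0,0,0,0,-3.4,-0.4]]'; python3 - <<'E'
from h import *
st(); go(.48,-.30,.2,90)
E
```

```text
time_s: 38.5
ee_pos: [0.5919, -0.0932, 0.2196]
orientation: [[-1.0, -0.0, -0.004], [-0.0, 1.0, 0.0], [0.004, 0.0, -1.0]]
wrist_force: [-0.6, -0.0, -4.9]
gripper_width: 0.0421
finger_force: 63.0
time_s: 39.38
ee_pos: [0.5933, -0.0933, 0.1372]
orientation: [[-1.0, -0.0, 0.001], [-0.0, 1.0, -0.001], [-0.001, -0.001, -1.0]]
wrist_force: [-0.3, -2.0, -1.3]
gripper_width: 0.042
finger_force: 63.2
time_s: 40.25
ee_pos: [0.5936, -0.0929, 0.2236]
orientation: [[-1.0, -0.0, 0.003], [-0.0, 1.0, -0.0], [-0.003, -0.0, -1.0]]
wrist_force: [-0.4, 0.4, -0.1]
gripper_width: 0.0599
finger_force: 0.0
t 40.25 pos [ 0.5936 -0.0929  0.2236] y [-0.0004  1.    ] F [-0.3661  0.4343 -0.1361] w 0.0599 q6 -1.75
turn [-0.001   0.0161  0.002 ] shift [ 4.5478 -8.2807  0.9342]
```

```bash
python3 -m pendant '[[0,0,0,-0.4,-2.2,0,-0.5],[0,0,0,-0.8,-4.4,0,-0.5],[0,0,0,-1.2,-6.6,0,-0.5],[0,0,0,-1.5,-8.78,0,-0.5],[0,0,0,-1.5,-8.78,0,-0.5],[0,0,0,-1.5,-8.78,0,-0.5],[0,0,0,-1.5,-8.78,0,-0.5],[0,0,0,-1.5,-8.78,0,-0.5]]' && python3 -m pendant '[[0,0,0,0,0,0,-0.5],[0,0,0,0,0,0,-0.5],[0,0,0,0,0,0,-0.5],[0,0,0,0,0,0,-0.5],[0,0,0,0,0,0,-0.5],[0,0,0,0,0,0,-0.5],[0,0,0,0,0,0,-0.5],[0,0,0,0,0,0,-0.5]]'; cat >> h.py <<'E'
def tilt(s):
    """beam tilt from the shift of the lid/box picture against ref (assumed -0.23), searched by matching a rendered shift"""
    R=np.load("ref_stop.npy"); g=lambda i:cv2.cvtColor(i,cv2.COLOR_BGR2GRAY).astype(np.float32)
    out=[]
    P=np.array([.57,.112,.19])
    p0=px(s,P)
    k=(px(s,P+[0,0,.024])-p0)/.024   # px per m height
    for (x0,y0,x1,y1) in ((262,125,355,240),(280,140,340,200)):
        T=g(R)[y0:y1,x0:x1]; best=[]
        for dz in np.arange(0,.05,.0005):
            M=np.float32([[1,0,-k[0]*dz],[0,1,-k[1]*dz]])
            S=cv2.warpAffine(g(s["image"]),np.float32([[1,0,k[0]*dz],[0,1,k[1]*dz]]),(512,384),flags=cv2.INTER_LINEAR|cv2.WARP_INVERSE_MAP)[y0:y1,x0:x1]
            best.append((cv2.matchTemplate(S,T,cv2.TM_CCOEFF_NORMED)[0,0],dz))
        b=max(best); out.append((b, -0.23+b[1]/.105))
    print("px/m",k,"match, tilt",out)
E
python3 - <<'E'
from h import *
st(); s=cam("scene"); tilt(s); np.save("lvl1.npy",s["image"]); c=cam("top"); print("top");blobs(c,.022);print("scene");blobs(s,.022)
E
```

```text
time_s: 41.25
ee_pos: [0.6306, -0.3111, 0.222]
orientation: [[-1.0, -0.002, 0.0], [-0.002, 1.0, 0.0], [-0.0, 0.0, -1.0]]
wrist_force: [-0.1, 0.3, 0.6]
gripper_width: 0.0643
finger_force: 0.0
time_s: 42.25
ee_pos: [0.6304, -0.3125, 0.2215]
orientation: [[-1.0, -0.0, -0.0], [-0.0, 1.0, 0.0], [0.0, 0.0, -1.0]]
wrist_force: [0.2, 0.2, 0.7]
gripper_width: 0.0639
finger_force: 0.0
t 42.25 pos [ 0.6304 -0.3125  0.2215] y [-0.0002  1.    ] F [0.1996 0.2114 0.6664] w 0.0639 q6 -2.05
px/m [  49.6898 -237.5158] match, tilt [((np.float32(0.88830036), np.float64(0.0195)), np.float64(-0.04428571428571429)), ((np.float32(0.9469832), np.float64(0.024)), np.float64(-0.001428571428571418))]
top
[  191    93   240   291 20100] [314.5507 258.2609] [ 0.3373 -0.2105]
[375 134  19  10  73] [383.6712 139.2466] [ 0.7433 -0.4434]
[384 146  11   6  35] [390.1714 148.7429] [ 0.7106 -0.4646]
scene
[116 206  20   8  22] [125.5909 210.8182] [ 0.413 -0.357]
[ 97 221  14   9  56] [103.3571 224.625 ] [ 0.4325 -0.4241]
[157 229   5   8  17] [159.5294 232.1176] [ 0.5152 -0.2864]
[123 241   6   8  16] [125.5625 244.375 ] [ 0.5153 -0.3809]
[111 242  10   6  37] [115.5676 244.4054] [ 0.5049 -0.4058]
[148 253  11  13 104] [153.4615 258.9038] [ 0.5849 -0.3226]
[155 269  14  16 173] [161.9249 275.9884] [ 0.6388 -0.315 ]
[ 196  280   38   37 1075] [214.7647 297.8819] [ 0.7447 -0.209 ]
```

```bash
cat >> h.py <<'E'
def tilt2(cur,z0=.19):
    R=np.load("ref_stop.npy"); s=cam("scene") if False else None
    g=lambda i:cv2.cvtColor(i,cv2.COLOR_BGR2GRAY).astype(np.float32)
    # small patches on lid edges/bar: best 2-D subpixel shift by ECC (translation)
    for nm,(x0,y0,x1,y1) in {"bar":(300,155,325,185),"bar+lid":(285,145,335,195),"needcorner":(290,195,318,225),"rightcorner":(332,180,362,205)}.items():
        W=np.float32([[1,0,1.],[0,1,-5.]])
        try:
            cc,W=cv2.findTransformECC(g(R)[y0:y1,x0:x1],g(cur),np.float32([[1,0,x0+1],[0,1,y0-5]]),cv2.MOTION_TRANSLATION,(3,200,1e-5),None,3)
            dx,dy=W[0,2]-x0,W[1,2]-y0; print(nm,round(cc,3),"shift",round(dx,2),round(dy,2),"tilt",round(-.23-dy/237.5/.105,3))
        except cv2.error as e: print(nm,"fail")
E
python3 - <<'E'
from h import *
tilt2(np.load("lvl1.npy"))
a=np.load("ref_stop.npy");b=np.load("lvl1.npy")
z=lambda i:cv2.resize(i[95:260,185:365],None,fx=2.2,fy=3.4,interpolation=cv2.INTER_CUBIC)
cv2.imwrite("pics/cmp.png",np.hstack([z(a),z(b)]))
# bar colour centroid
for i in(a,b):
    h=cv2.cvtColor(i,cv2.COLOR_BGR2HSV)[130:215,270:350]; m=(h[...,0]<16)&(h[...,1]>120); n,l,s,c=cv2.connectedComponentsWithStats(m.astype(np.uint8)); print([(s[k].tolist(),c[k]) for k in range(1,n) if s[k,4]>30])
E
```

```text
bar 0.994 shift 2.1 -4.48 tilt -0.05
bar+lid 0.994 shift 2.03 -4.57 tilt -0.047
needcorner 0.996 shift 1.82 -4.12 tilt -0.065
rightcorner 0.997 shift 2.57 -4.4 tilt -0.053
[([0, 0, 38, 12, 234], array([12.4744,  3.5171])), ([42, 0, 38, 60, 1163], array([66.7833, 19.828 ])), ([27, 15, 23, 37, 360], array([37.9222, 32.5639])), ([73, 64, 7, 21, 86], array([77.0814, 76.0465]))]
[([0, 0, 24, 8, 98], array([7.8571, 2.1224])), ([47, 0, 33, 52, 873], array([68.4101, 16.9989])), ([29, 10, 23, 37, 373], array([39.8874, 27.8284])), ([75, 66, 5, 19, 50], array([77.94, 75.64]))]
```

The tilt reads about -0.05, so the box outweighs the pan by 100 g and w100 is needed. I'll go over it and re-measure.

```bash
python3 -m pendant '[[0,0,0,1,-0.15,0,-0.4],[0,0,0,2.1,-0.3,1,-0.4],[0,0,0,2.1,-0.3,3,-0.4],[0,0,0,2.1,-0.3,5,-0.4],[0,0,0,2.1,-0.3,5.8,-0.4],[0,0,0,2.1,-0.3,5.8,-0.4],[0,0,0,2.1,-0.3,5.8,-0.4]]'; python3 - <<'E'
from h import *
st(); go(.578,-.320,.007,90); s=cam("scene"); crop(s,125,225,60,50,10,"last.png"); blobs(s,.022)
E
```

```text
time_s: 43.22
ee_pos: [0.5788, -0.3204, 0.0779]
orientation: [[-1.0, -0.0, 0.002], [-0.0, 1.0, -0.001], [-0.002, -0.001, -1.0]]
wrist_force: [0.2, 0.6, -0.1]
gripper_width: 0.06
finger_force: 0.0
t 43.23 pos [ 0.5788 -0.3204  0.0779] y [-0.0003  1.    ] F [ 0.1937  0.5582 -0.0978] w 0.06 q6 -2.09
turn [-0.0066  0.0126  0.0019] shift [0.0396 0.0204 2.8342]
[101 199  39  25 305] [116.5279 210.5279] [ 0.4021 -0.3805]
[107 232  15  12  78] [113.     236.6795] [ 0.4795 -0.4073]
[148 254  11  12 101] [153.4257 259.0693] [ 0.5853 -0.3228]
[155 269  14  16 173] [161.9249 275.9884] [ 0.6388 -0.315 ]
[ 196  280   38   37 1074] [214.7635 297.8669] [ 0.7447 -0.209 ]
```

```bash
python3 -m pendant '[[0,0,0,0,0,1,-0.4],[0,0,0,0,0,2,-0.4],[0,0,0,0,0,2.6,-0.4],[0,0,0,0,0,2.82,-0.4],[0,0,0,0,0,2.82,-0.4]]' && python3 -m pendant '[[0,0,0,0,0,0,1],[0,0,0,0,0,0,1],[0,0,0,0,0,0,1],[0,0,0,0,0,0,1],[0,0,0,0,0,0,1],[0,0,0,0,0,0,1]]' && python3 -m pendant '[[0,0,0,0,0,-1.5,1],[0,0,0,0,0,-3.5,1],[0,0,0,0,0,-6,1],[0,0,0,0,0,-8.2,1],[0,0,0,0,0,-8.2,1]]'; python3 - <<'E'
from h import *
st(); go(.566,-.136,.22,0); s=cam("scene"); blobs(s,.022)
E
```

```text
time_s: 43.9
ee_pos: [0.5783, -0.3202, 0.0065]
orientation: [[-1.0, -0.0, 0.001], [-0.0, 1.0, -0.0], [-0.001, -0.0, -1.0]]
wrist_force: [0.3, 0.5, 0.1]
gripper_width: 0.0598
finger_force: 0.0
time_s: 44.65
ee_pos: [0.5786, -0.3203, 0.0072]
orientation: [[-1.0, -0.0, 0.002], [-0.0, 1.0, -0.001], [-0.002, -0.001, -1.0]]
wrist_force: [-0.1, 0.4, 6.4]
gripper_width: 0.0248
finger_force: 59.2
time_s: 45.28
ee_pos: [0.58, -0.3212, 0.2166]
orientation: [[-1.0, -0.0, 0.009], [-0.0, 1.0, -0.005], [-0.009, -0.005, -1.0]]
wrist_force: [-1.1, -0.4, -1.7]
gripper_width: 0.0248
finger_force: 59.0
t 45.27 pos [ 0.58   -0.3212  0.2166] y [-0.0002  1.    ] F [-1.097  -0.4472 -1.7026] w 0.0248 q6 -2.09
turn [0.0183 0.0662 9.0015] shift [ 0.5578  7.4063 -0.1796]
[102 184  25   9  32] [114.6875 190.    ] [ 0.3316 -0.3704]
[ 92 203  10   9  39] [ 96.6923 207.4359] [ 0.3702 -0.4305]
[128 216  13  15 141] [134.3901 222.7872] [ 0.4602 -0.3432]
[140 217   5   7  14] [141.7857 220.    ] [ 0.4596 -0.322 ]
[124 221   6   8  17] [126.5294 224.7647] [ 0.4578 -0.3648]
[107 232  14  16 158] [113.7405 239.2658] [ 0.4879 -0.4071]
[155 269  14  16 176] [161.9716 275.9773] [ 0.6388 -0.3148]
[ 196  280   38   37 1077] [214.7549 297.9099] [ 0.7448 -0.2091]
```

```bash
python3 -m pendant '[[0,0,1,0.1,1.2,0,1],[0,0,2,0.2,2.4,0,1],[0,0,3,0.3,3.6,0,1],[0,0,4,0.4,4.8,0,1],[0,0,5,0.5,6,0,1],[0,0,6,0.53,7.4,0,1],[0,0,7,0.53,7.4,0,1],[0,0,8,0.53,7.4,0,1]]' && python3 -m pendant '[[0,0,1,0,0,0,1],[0,0,1,0,0,0,1],[0,0,1,0,0,0,1],[0,0,1,0,0,0,1]]'; python3 - <<'E'
from h import *
st(); go(.566,-.136,.112,0)
E
```

```text
time_s: 46.32
ee_pos: [0.5633, -0.134, 0.2085]
orientation: [[-0.169, 0.986, -0.005], [0.986, 0.169, 0.001], [0.002, -0.005, -1.0]]
wrist_force: [-0.3, 0.3, -0.3]
gripper_width: 0.0249
finger_force: 59.0
time_s: 46.82
ee_pos: [0.5644, -0.135, 0.2105]
orientation: [[-0.002, 1.0, -0.001], [1.0, 0.002, 0.0], [0.0, -0.001, -1.0]]
wrist_force: [0.4, -0.7, -1.4]
gripper_width: 0.0248
finger_force: 59.0
t 46.83 pos [ 0.5644 -0.135   0.2105] y [1.     0.0015] F [ 0.4006 -0.6908 -1.4155] w 0.0248 q6 -0.26
turn [-0.005  -0.0019  0.0087] shift [-0.0433  0.0674  3.9416]
```

```bash
python3 -m pendant '[[0,0,0,-0.04,0.05,1,1],[0,0,0,-0.04,0.05,2,1],[0,0,0,-0.04,0.05,2.8,1],[0,0,0,-0.04,0.05,3.3,1],[0,0,0,-0.04,0.05,3.6,1],[0,0,0,-0.04,0.05,3.8,1],[0,0,0,-0.04,0.05,3.93,1],[0,0,0,-0.04,0.05,3.93,1]]' && python3 -m pendant '[[0,0,0,0,0,0,0.3],[0,0,0,0,0,0,0.1],[0,0,0,0,0,0,0.1],[0,0,0,0,0,0,0.1],[0,0,0,0,0,-1,0.1],[0,0,0,0,0,-2.5,0.1],[0,0,0,0,0,-4,0.1]]' && python3 -m pendant '[[0,0,0,2,0,0,0.1],[0,0,0,4,0,0,0.1],[0,0,0,6,0,0,0.1],[0,0,0,-8,0,0,0.1]]' --help >/dev/null 2>&1; python3 - <<'E'
from h import *
st(); go(.45,-.30,.2)
E
```

```text
time_s: 47.82
ee_pos: [0.566, -0.136, 0.113]
orientation: [[-0.0, 1.0, 0.0], [1.0, 0.0, -0.0], [-0.0, 0.0, -1.0]]
wrist_force: [-1.0, 0.0, -0.7]
gripper_width: 0.0247
finger_force: 59.2
time_s: 48.7
ee_pos: [0.5657, -0.1359, 0.2137]
orientation: [[-0.0, 1.0, -0.0], [1.0, 0.0, 0.0], [0.0, -0.0, -1.0]]
wrist_force: [0.3, 0.6, -0.1]
gripper_width: 0.0383
finger_force: 0.0
t 48.7 pos [ 0.5657 -0.1359  0.2137] y [1.     0.0002] F [ 0.2654  0.6002 -0.0584] w 0.0383 q6 -0.26
shift [-6.5616 -4.63    0.5495]
```

```bash
python3 -m pendant '[[0,0,0,-2,-1.4,-0.5,0.1],[0,0,0,-4,-2.8,-0.5,0.1],[0,0,0,-6.5,-4.6,-0.5,0.1],[0,0,0,-6.5,-4.6,-0.5,0.1],[0,0,0,-6.5,-4.6,-0.5,0.1],[0,0,0,-6.5,-4.6,-0.5,0.1],[0,0,0,-6.5,-4.6,-0.5,0.1],[0,0,0,-6.5,-4.6,-0.5,0.1]]' && python3 -m pendant '[[0,0,0,0,0,0,0.1],[0,0,0,0,0,0,0.1],[0,0,0,0,0,0,0.1],[0,0,0,0,0,0,0.1],[0,0,0,0,0,0,0.1],[0,0,0,0,0,0,0.1],[0,0,0,0,0,0,0.1],[0,0,0,0,0,0,0.1]]' && python3 -m pendant '[[0,0,0,0,0,0,0.1],[0,0,0,0,0,0,0.1],[0,0,0,0,0,0,0.1],[0,0,0,0,0,0,0.1],[0,0,0,0,0,0,0.1],[0,0,0,0,0,0,0.1],[0,0,0,0,0,0,0.1],[0,0,0,0,0,0,0.1]]'; python3 - <<'E'
from h import *
st(); s=cam("scene"); c=cam("top"); tilt2(s["image"]); np.save("lvl2.npy",s["image"])
a=cv2.resize(s["image"][95:245,185:365],(720,600),interpolation=cv2.INTER_CUBIC); cv2.imwrite("pics/fin.png",a)
E
```

```text
time_s: 49.7
ee_pos: [0.4515, -0.2977, 0.2252]
orientation: [[-0.002, 1.0, 0.0], [1.0, 0.002, 0.0], [0.0, 0.0, -1.0]]
wrist_force: [-1.0, -0.5, -0.6]
gripper_width: 0.0382
finger_force: 0.0
time_s: 50.7
ee_pos: [0.4509, -0.2985, 0.2253]
orientation: [[-0.0, 1.0, 0.0], [1.0, 0.0, 0.0], [0.0, 0.0, -1.0]]
wrist_force: [-1.1, 0.2, -0.2]
gripper_width: 0.0385
finger_force: 0.0
time_s: 51.7
ee_pos: [0.4509, -0.2985, 0.2253]
orientation: [[-0.0, 1.0, 0.0], [1.0, 0.0, 0.0], [0.0, 0.0, -1.0]]
wrist_force: [0.5, 0.4, 0.0]
gripper_width: 0.0385
finger_force: 0.0
t 51.7 pos [ 0.4509 -0.2985  0.2253] y [1.     0.0003] F [0.4527 0.3654 0.0375] w 0.0385 q6 -0.61
bar 0.993 shift 2.49 -5.71 tilt -0.001
bar+lid 0.992 shift 2.41 -5.86 tilt 0.005
needcorner 0.995 shift 2.17 -5.33 tilt -0.016
rightcorner 0.997 shift 3.13 -5.59 tilt -0.006
```

View pics/fin.png

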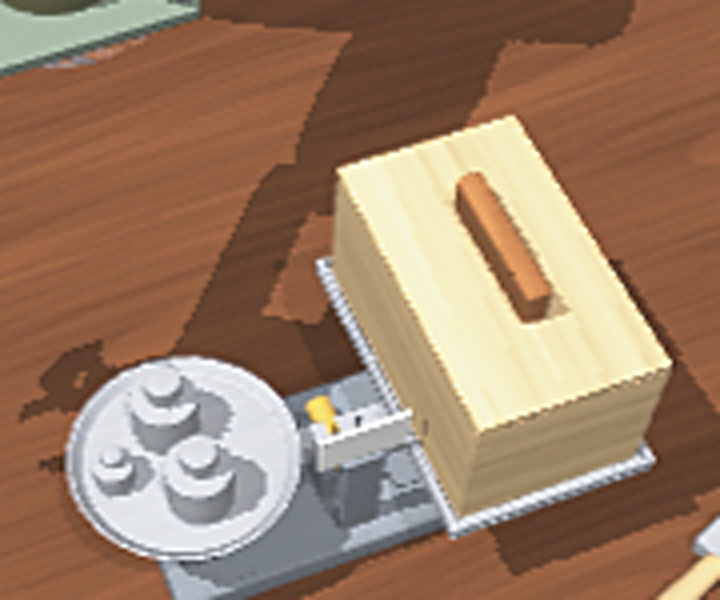

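The final picture shows the lid flush on the box, two 500 g weights and the 100 g weight upright inside the pan at (165,415), (200,480) and (115,470), and the beam level. I'm handing in.

```bash
python3 -c "
from station import r
print(r.finish_job())"
```

```text
the job is handed in; nothing more can be done
None
```

I packed all three tins upright in the box, seated the lid flush, and handed the job in with the beam level to within about 0.02 rad, balanced by 500 + 500 + 100 g on the pan (about 1100 g); the two 200 g weights are still on the mat.

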